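# Empty the parts bin and make up a fittings kit on the counting scale

## Task

Clear the roll of tape off the counting scale and lay it flat in the black tray; then pick up the small parts bin, tip the white moulding offcuts out of it into the grey scrap crate and stand the emptied bin upright in the middle of the scale's plate. Make up the kit by putting every fitting that lies on the bench (there may be some or all of the knob, bracket, spacer, clip, latch and end cap) into the standing bin, and leave the bottle, the nippers and the white housing where they are.

Things in the scene. Friction and masses are not known exactly. Their poses are not given: they have to be found in the camera images.
- tape: roll of tan packing tape lying flat: ring of outer diameter 96, inner diameter 76 (wall 10 thick), 45 high, about 0.15 kg. Origin: centre of its underside, z along its axis. Starts on the scale's plate
- scale: low white counting scale, fixed; its foot is 230 x 180 x 26 with a square steel plate 170 x 170 on top; a flat display strip lies on the foot at +x of the plate. Origin: on the bench under the centre of the plate
- scale_top (a point): centre of the upper face of the scale's steel plate, 36 above the bench
- tray: black shallow tray, fixed, 130 x 130, rim 20 high, walls and floor 4 thick. Origin: centre of its underside
- crate: grey open scrap crate, fixed, 220 (x) x 190 (y) x 80 high, walls and floor 6 thick. Origin: centre of its underside
- bin: small grey open parts bin, loose, 0.16 kg: x -65 to 50, 104 wide (y), 55 high; walls 4, floor 5 thick. No front (-x) wall: there the floor rises 22 degrees from x = -27 to a pouring lip 22 high at x = -65. Behind the back wall a vertical tab, 12 thick (y), x 52 to 112, z 16 to 60, is the grip. Origin: on the underside at mid-width, z up
- bin_grip (a point): middle of the bin's tab: 86 behind (+x of) the bin's origin, 42 above its underside; axes as the bin's. Pinch across y
- scrap1: white plastic moulding offcut, inverted-T shape, 26 x 9 x 22 high. Origin: centre of its underside. Starts in the bin; may be absent
- scrap2: white plastic moulding offcut, flat T shape, 30 x 28 x 12 high. Origin: centre of its underside. Starts in the bin; may be absent
- scrap3: white plastic moulding offcut, block 18 x 16 x 20 high. Origin: centre of its underside. Starts in the bin; may be absent
- knob: fitting: black round ribbed clamping knob, diameter 35 above (from 9 to 25 high), foot of diameter 22. Origin: centre of its underside. May be absent
- bracket: fitting: steel inverted-T bracket, foot 40 (x) x 24 (y) x 4 with an upright 4 (x) x 24 (y) in the middle, up to 32 high. Origin: centre of its underside. May be absent
- spacer: fitting: plain aluminium spacer, cylinder of diameter 26, 24 high, standing. Origin: centre of its underside. May be absent
- clip: fitting: white plastic U-shaped clip, 36 (x) x 20 (y) x 24 high, base 8 thick, an upright 8 thick at each x end. Origin: centre of its underside. May be absent
- latch: fitting: black plastic latch body, 46 (x) x 18 (y) x 16 high, with a steel stud of diameter 14, 8 high, on top at x = +12. Origin: centre of its underside. May be absent
- endcap: fitting: grey plastic square end cap, flange 32 x 32 x 4 below, plug 26 x 26 above, 20 high in all. Origin: centre of its underside. May be absent
- bottle: bystander: white squeeze bottle with green cap, diameter 60, 170 high
- housing: bystander: white moulded open box 100 x 100 x 70
- nippers: bystander: pair of nippers with blue handles lying flat, about 125 long

How it is judged (in metres and radians):
On the way, in this order (a step that is already met when the one before it is completed fails the run):
1. the tape lies flat in the black tray (horizontal distance between tape and tray below 0.035 m and z of tape in the frame of tray below 0.012 m and angle between tape's own z axis and vertical below 0.12 rad and linear speed of tape below 0.03 m/s), for 0.2 s.
2. the bin is tipped over the scrap crate (angle between bin's own z axis and vertical above 0.75 rad and horizontal distance between bin and crate below 0.22 m and height (world z) of bin above 0.08 m), for 0.1 s.
3. the offcuts are in the crate and the emptied bin stands upright on the scale (x of scrap1 in the frame of crate between -0.11 and 0.11 m and y of scrap1 in the frame of crate between -0.095 and 0.095 m and z of scrap1 in the frame of crate between -0.005 and 0.08 m and x of scrap2 in the frame of crate between -0.11 and 0.11 m and y of scrap2 in the frame of crate between -0.095 and 0.095 m and z of scrap2 in the frame of crate between -0.005 and 0.08 m and x of scrap3 in the frame of crate between -0.11 and 0.11 m and y of scrap3 in the frame of crate between -0.095 and 0.095 m and z of scrap3 in the frame of crate between -0.005 and 0.08 m and horizontal distance between bin and scale_top below 0.05 m and z of bin in the frame of scale_top between -0.006 and 0.006 m and angle between bin's own z axis and vertical below 0.08 rad and linear speed of bin below 0.03 m/s), for 0.3 s.
At the end, for the whole second after the job is handed in: tape flat in the tray (centre within 35 mm of the tray's centre); every offcut inside the crate below its rim; bin upright (within 4.5 degrees) on the scale's plate, its origin within 50 mm of the plate's centre; every fitting present inside the bin's walls; all at rest and released (all of step 1 and all of step 3 and x of knob in the frame of bin between -0.066 and 0.052 m and y of knob in the frame of bin between -0.05 and 0.05 m and z of knob in the frame of bin between 0 and 0.065 m and x of bracket in the frame of bin between -0.066 and 0.052 m and y of bracket in the frame of bin between -0.05 and 0.05 m and z of bracket in the frame of bin between 0 and 0.065 m and x of spacer in the frame of bin between -0.066 and 0.052 m and y of spacer in the frame of bin between -0.05 and 0.05 m and z of spacer in the frame of bin between 0 and 0.065 m and x of clip in the frame of bin between -0.066 and 0.052 m and y of clip in the frame of bin between -0.05 and 0.05 m and z of clip in the frame of bin between 0 and 0.065 m and x of latch in the frame of bin between -0.066 and 0.052 m and y of latch in the frame of bin between -0.05 and 0.05 m and z of latch in the frame of bin between 0 and 0.065 m and x of endcap in the frame of bin between -0.066 and 0.052 m and y of endcap in the frame of bin between -0.05 and 0.05 m and z of endcap in the frame of bin between 0 and 0.065 m and linear speed of each of knob, bracket, spacer, clip, latch, endcap below 0.03 m/s); the robot touches nothing.
It fails at once if a bystander (bottle, housing, nippers) is shifted more than 40 mm or tipped (distance of any of bottle, housing, nippers from where it was at the start of the episode above 0.04 m or angle between any of bottle, housing, nippers's own z axis and vertical above 0.4 rad).
Of scrap1, scrap2, scrap3 only 2 to 3 are there at a start; the rules pass over those that are not, and their reading is None.
Of knob, bracket, spacer, clip, latch, endcap only 4 to 6 are there at a start; the rules pass over those that are not, and their reading is None.
At some moment in a run one of knob, bracket, spacer, clip, latch, endcap may be knocked a few centimetres aside while the robot is not near it.
It also fails if it takes over 210 s, if anything falls off the work surface, if the arm or the gripper's body presses on something with over 40 N, if the wrist force passes 120 N, or if a joint passes its speed limit or range.

## Robot

A 6-joint arm with a two-finger parallel gripper is mounted at the origin on the work surface. World frame = base frame: x ahead of the robot, y to its left, z up, the work surface at z = 0. Lengths are in m, angles in degrees, forces in N, time in s.
With the tool pointing down it reaches from about 0.275 to 1 m from the base axis. Payload 8.4 kg.
Tool frame: the origin (TCP) lies on the centre line of the jaws, within the pads' length; the fingertips stand 14 mm ahead of it and the grasp point (between the pads) lies 5 mm behind it; z points along the fingers, y is the line along which they close (so a half turn about z gives the same grasp; the last joint's range is limited). The gripper opens to 85 mm and grips with 20 to 120 N. Pads are 22 mm wide; open, the fingers measure 114 mm over their backs; the gripper's body (76 mm by 85 mm) begins 54 mm behind the grasp point. The pads swing forward as they close: fully open they stand 13 mm farther back than shut.
Start: joints at [64.95, 20.225, 93.587, -0, 66.188, -0.138], TCP at [0.263, 0.567, 0.245] pointing down, gripper open.
Joint ranges: [-150.9, 150.9], [-52.94, 120.26], [3.33, 152.33], [-74.26, 254.26], [0, 154.13], [-172.89, 172.89]. Speed limits (degrees/s): [127.2, 127.2, 159.86, 180, 180, 180].

## Interface

Orientations are given as a 3x3 rotation matrix whose columns are the frame's x, y, z axes.
In Python, from cell import * gives the robot as it stands.
- The arm moves only by the tool drive_tool, never from a script. Its argument "deltas" is a list that holds one entry, the list of rows, each a list of 7 numbers: the shift along the tool's x, y, z in cm, then the turn, a rotation vector about the tool's x, y, z in rad, then the closure, from -1 (fully open) to 1 (shut). A call has 1 to 5 rows; each row is the pose to reach, as a shift and turn from the pose commanded when the call began, along the tool's axes at that moment; what a row does not reach only later rows make up. A row lasts 1/8 s, in which the tool goes at most 62.5 mm and 10.7 degrees, less where a joint would pass 70% of its speed; a pose out of reach is approached as far as the arm can. A call with a gripper value outside its range is refused whole. The fingers move at their own pace and stop on an object; "force" is the grip in N (left out, the last holds). Time passes only in rows, so rows that repeat a pose let the fingers close. It gives the time, the measured TCP pose, the force, the opening and the grip force at its end, in the units of the state.
- state(): the state, without advancing time (a new reading comes with each control period).
- capture(name): name is "scene" or "top" or "wrist"; returns the picture (420x560x3 uint8, red, green, blue); there is no depth.
- camera_info(name): a dict with "camera_matrix" (3x3 intrinsics, pixels), "world_to_cam" (4x4, takes a point from world to camera coordinates). Camera axes: x right, y down, z forward; pixel columns grow to the right and rows downward; lengths in m; the calibration is good to about 2 mm. A picture is of the moment at which its call begins: read the wrist's pose just before it. camera_info takes no time and is no camera call; for the wrist camera it gives the pose at the moment of the call.
- hand_in(): hands the job in; it is judged then, once.
The state is a dict: "time_s": time; "joints": joint angles; "qd": joint speeds; "tau": joint torques, N m; "eef_pos": TCP position; "ee_rot": TCP orientation; "force": force on the tool from outside, world axes, zero at the start; "moment": the same for the moment, N m; "grip_width": finger opening in m; "grip_force": force on a finger pad.
Only numpy, scipy, OpenCV 4.12 (cv2) and the standard library are available. Lean on these libraries where they do the work, as an engineer would, in place of code of your own. Each camera call takes 0.05 s, during which the arm holds its last target. There are 200 camera calls.

## Working session

There is one attempt and no reset: what is moved stays moved. The work goes in short steps, Python scripts to look and compute and a tool call to move; the robot and the scene stay as the last step left them, time stands still between calls to the robot, and variables do not carry over. Pictures are saved under pics/ and viewed, at most 14 in all, crops included, and the job is handed in when it is done.

Besides the shell and the picture viewer there is one more tool, called after "Request:" as name(argument=value, ...) on one line, values as JSON. drive_tool: Moves the arm, as the interface text tells. Its arguments: {"type":"object","properties":{"deltas":{"type":"array","items":{"type":"array","items":{"type":"array","items":{"type":"number"}}}},"force":{"type":"number"}},"required":["deltas"]}

```bash
mkdir -p pics; ls
python3 - <<'E'
from cell import *
import cv2
for n in("scene","top"):
    cv2.imwrite(f"pics/{n}0.png",cv2.resize(capture(n),(784,588),interpolation=cv2.INTER_CUBIC)[:,:,::-1]); print(camera_info(n))
s=state();print(s)
E
```

```text
pics
{'camera_matrix': array([[406.92481179,   0.        , 280.63766529],
       [  0.        , 406.92481179, 210.76038546],
       [  0.        ,   0.        ,   1.        ]]), 'world_to_cam': array([[-0.80695309,  0.59053553, -0.00972061,  0.50521265],
       [ 0.51106604,  0.68992115, -0.51266003, -0.24496605],
       [-0.29603751, -0.41866047, -0.85853666,  1.14357531],
       [ 0.        ,  0.        ,  0.        ,  1.        ]])}
{'camera_matrix': array([[456.53088807,   0.        , 281.62992906],
       [  0.        , 456.53088807, 212.39016171],
       [  0.        ,   0.        ,   1.        ]]), 'world_to_cam': array([[-0.02424182, -0.99962751,  0.01253683, -0.03741716],
       [-0.98735767,  0.02197553, -0.15697739,  0.61352268],
       [ 0.15664341, -0.01618375, -0.98752262,  0.99370777],
       [ 0.        ,  0.        ,  0.        ,  1.        ]])}
{'time_s': 0.1, 'joints': array([ 6.49506754e+01,  2.02604005e+01,  9.36254579e+01, -1.13943310e-03,
        6.61873672e+01, -1.36123323e-01]), 'qd': array([ 0.05268255, -0.09645838, -0.11350981, -0.06841831,  0.01572843,
       -0.03332051]), 'tau': array([ 2.36015949e-04, -6.06365991e+01, -3.42817891e+01,  7.09430697e-05,
        4.06204621e-03,  6.04225397e-05]), 'eef_pos': array([0.26309403, 0.56646985, 0.24461142]), 'ee_rot': array([[-9.06950372e-01,  4.21237162e-01, -5.24632315e-04],
       [ 4.21237489e-01,  9.06949623e-01, -1.16552471e-03],
       [-1.51472394e-05, -1.27806786e-03, -9.99999183e-01]]), 'force': array([0.4547698 , 1.11052093, 0.70209873]), 'moment': array([-0.03378628,  0.02904293,  0.04815274]), 'grip_force': 0.0, 'grip_width': 0.08486039230498917}
```

View pics/scene0.png

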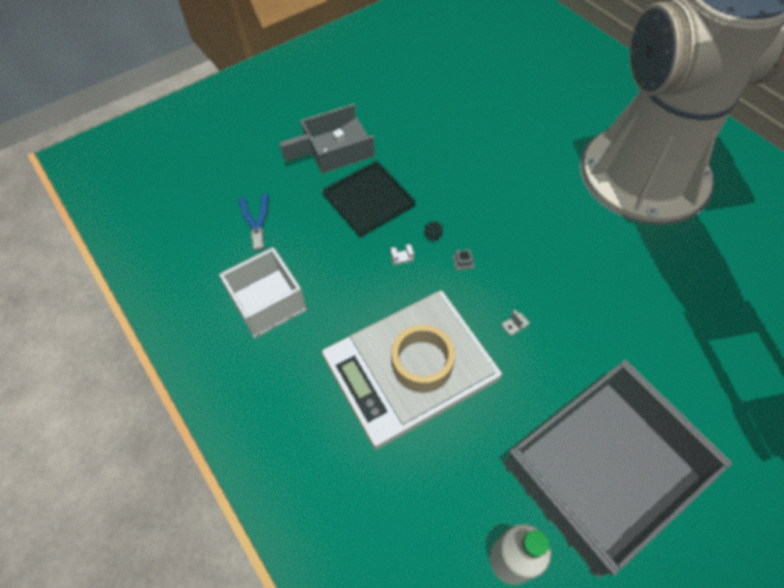

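View pics/top0.png

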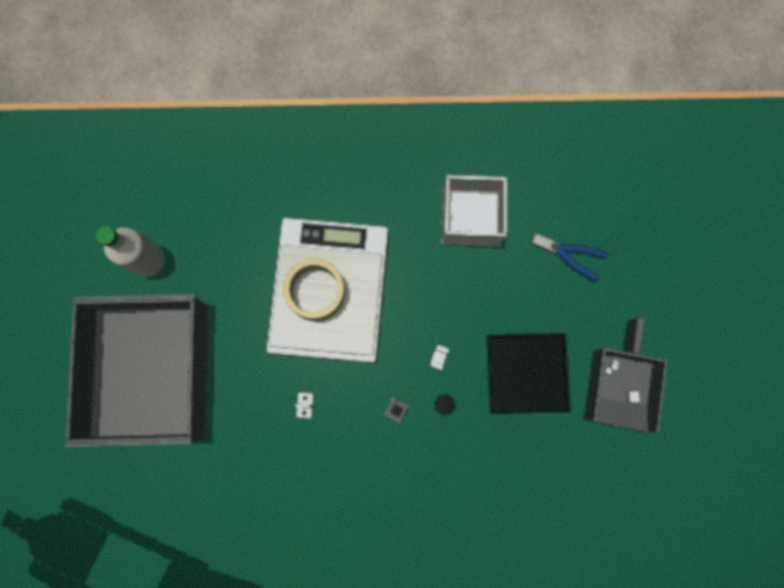

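The scene view shows the tape on the scale at (423,353) and the black tray at (369,199). The bin, with its offcuts, is at (338,140) with its tab at (297,149). The fittings are the knob (433,231), clip (402,254), end cap (464,260) and bracket (515,323). The crate is at (620,465). The top view shows the same things; there is no spacer or latch on the bench.

```bash
cat > h.py <<'E'
from cell import *
import numpy as np, cv2
from scipy.spatial.transform import Rotation as Ro
np.set_printoptions(precision=4,suppress=True)
def P(info): return info["camera_matrix"]@info["world_to_cam"][:3]
def tri(ia,a,ib,b):
    X=cv2.triangulatePoints(P(ia),P(ib),np.array(a,float).reshape(2,1),np.array(b,float).reshape(2,1))
    return (X[:3]/X[3]).ravel()
def onz(i,p,z):
    M=P(i); H=np.c_[M[:,0],M[:,1],M[:,2]*z+M[:,3]]
    v=np.linalg.solve(H,[p[0],p[1],1]); return v[:2]/v[2]
def proj(i,X):
    v=P(i)@np.r_[X,1]; return v[:2]/v[2]
def down(yaw):  # tool pointing down, tool x at yaw deg in world
    c,s=np.cos(np.radians(yaw)),np.sin(np.radians(yaw)); return np.array([[c,s,0],[s,-c,0],[0,0,-1]])
def delta(pos,R,s=None):
    s=s or state(); R0=s["ee_rot"]
    print("d cm",R0.T@(np.array(pos)-s["eef_pos"])*100,"rot",Ro.from_matrix(R0.T@R).as_rotvec())
def full(im,name): cv2.imwrite(f"pics/{name}.png",cv2.resize(im,(784,588),interpolation=cv2.INTER_CUBIC)[:,:,::-1])
E
python3 - <<'E'
from h import *
S,T=camera_info("scene"),camera_info("top")
pts=dict(tape=((423,354),(314,289)),knob=((433,231),(445,404)),bracket=((515,322),(304,405)),endcap=((464,259),(397,410)),clip=((402,254),(440,357)),
 trayA=((376,163),(569,410)),trayB=((361,236),(488,337)),trayC=((323,194),(566,335)),trayD=((414,201),(490,413)),
 crA=((626,363),(193,443)),crB=((512,455),(194,298)),crC=((728,463),(68,443)),crD=((613,571),(76,299)),
 binBL=((301,121),(666,357)),binBR=((321,171),(601,350)),tabend=((283,149),(640,319)),binFL=((354,106),(659,431)),binFR=((373,149),(587,421)),
 bottletop=((537,543),(106,235)),plA=((442,293),(376,358)),plB=((499,374),(269,353)),plC=((354,352),(384,252)),plD=((404,422),(282,246)))
for k,(a,b) in pts.items(): print(k,tri(S,np.array(a)/1.4,T,np.array(b)/1.4))
E
```

```text
tape [0.6247 0.0763 0.0735]
knob [ 0.4384 -0.131   0.0147]
bracket [0.443  0.1002 0.0097]
endcap [ 0.4302 -0.0516  0.0092]
clip [ 0.5153 -0.1252  0.0129]
trayA [ 0.4236 -0.3352  0.0125]
trayB [ 0.548  -0.2087  0.0034]
trayC [ 0.5484 -0.3422 -0.0015]
trayD [ 0.4234 -0.2051  0.0181]
crA [0.3881 0.2659 0.0678]
crB [0.6163 0.269  0.0638]
crC [0.3944 0.4505 0.0786]
crD [0.6167 0.451  0.0756]
binBL [ 0.5035 -0.4829  0.0584]
binBR [ 0.5201 -0.3988 -0.0023]
tabend [ 0.567  -0.452   0.0439]
binFL [ 0.3873 -0.4655  0.0481]
binFR [ 0.407  -0.3638  0.0176]
bottletop [0.6944 0.3686 0.1675]
plA [ 0.514  -0.0169  0.0203]
plB [0.5297 0.1568 0.0155]
plC [ 0.6962 -0.0311 -0.0082]
plD [0.7045 0.1339 0.0368]
```

Run:
```python
from h import *
S,T=camera_info("scene"),camera_info("top")
c={}
for n,i in(("scene",S),("top",T)):
    im=capture(n); h=cv2.cvtColor(im,cv2.COLOR_RGB2HSV)
    m=cv2.inRange(h,(12,70,90),(32,255,255)); 
    x,y=(np.array((423,354) if n=="scene" else (314,289))/1.4).astype(int)
    mm=np.zeros_like(m); mm[y-28:y+28,x-28:x+28]=m[y-28:y+28,x-28:x+28]
    k=max(cv2.findContours(mm,cv2.RETR_EXTERNAL,cv2.CHAIN_APPROX_NONE)[0],key=cv2.contourArea)
    e=cv2.fitEllipse(k); print(n,e); c[n]=e[0]
X=tri(S,c["scene"],T,c["top"]);print(X, onz(T,c["top"],.081),onz(S,c["scene"],.081))
f=lambda *q:[onz(T,np.array(p)/1.4,.036) for p in q]
pl=f((376,358),(269,353),(384,252),(282,246));print("plate",pl,np.mean(pl,0))
q=[onz(T,np.array(p)/1.4,.055) for p in((666,357),(601,350))]; q+=[onz(T,np.array(p)/1.4,.06) for p in((640,319),(635,353))]
print("bin",q)
```

```text
scene ((301.8544616699219, 254.4899444580078), (43.30424880981445, 45.350563049316406), 166.98182678222656)
top ((224.34005737304688, 206.31260681152344), (40.657752990722656, 41.87146759033203), 130.0401153564453)
[0.6259 0.0769 0.0679] [0.6238 0.0753] [0.6297 0.0817]
plate [array([ 0.5153, -0.0197]), array([0.5275, 0.1538]), array([ 0.6915, -0.0366]), array([0.7054, 0.1333])] [0.6099 0.0577]
bin [array([ 0.5048, -0.4855]), array([ 0.5185, -0.3815]), array([ 0.5665, -0.4467]), array([ 0.5121, -0.434 ])]
```

Run:
```python
from h import *
delta([.582,.077,.17],down(90))
```

```text
d cm [-49.5409 -30.9673   7.5092] rot [-0.0008  0.0005  1.136 ]
```

Request:
drive_tool(deltas=[[[-6,-3.5,0,0,0,0.18,0],[-12,-7,0,0,0,0.36,0],[-18,-10.5,1,0,0,0.54,0],[-24,-14,2,0,0,0.72,0],[-30,-18,3,0,0,0.9,0]]])

```text
time_s: 0.82
eef_pos: [0.4396, 0.3086, 0.2206]
ee_rot: [[-0.228, 0.974, 0.001], [0.974, 0.228, 0.0], [0.0, 0.001, -1.0]]
force: [1.1, -0.0, 0.6]
grip_width: 0.0427
grip_force: 0.0
```

Run:
```python
from h import *
delta([.582,.077,.17],down(90)); print(state()["grip_width"])
```

```text
d cm [-25.7957   8.575    5.0584] rot [ 0.0006 -0.0003  0.2302]
0.04270614605100285
```

Request:
drive_tool(deltas=[[[-6,2,1,0,0,0.08,0],[-12,4,2,0,0,0.16,0],[-18,6,3,0,0,0.23,0],[-24,8,4,0,0,0.23,0],[-25.8,8.6,5,0,0,0.23,0]]])

```text
time_s: 1.45
eef_pos: [0.5841, 0.0765, 0.1704]
ee_rot: [[-0.003, 1.0, 0.001], [1.0, 0.003, -0.0], [-0.0, 0.001, -1.0]]
force: [-0.2, 0.9, -0.7]
grip_width: 0.0427
grip_force: 0.0
```

Run:
```python
from h import *
i=camera_info("wrist"); im=capture("wrist"); full(im,"w1"); print(i["world_to_cam"]); print(proj(i,[.625,.077,.081])*1.4,proj(i,[.577,.077,.081])*1.4, proj(i,state()["eef_pos"])*1.4)
delta([.582,.077,.07],down(90))
```

```text
[[ 1.      0.0042  0.0007 -0.585 ]
 [ 0.0037 -0.944   0.3298  0.0517]
 [ 0.0021 -0.3298 -0.9441  0.334 ]
 [ 0.      0.      0.      1.    ]]
[467.4238 312.7128] [378.4567 312.3888] [391.6201 408.2977]
d cm [ 0.1897 -0.2162  9.8911] rot [-0.0004  0.0013  0.0035]
```

View pics/w1.png

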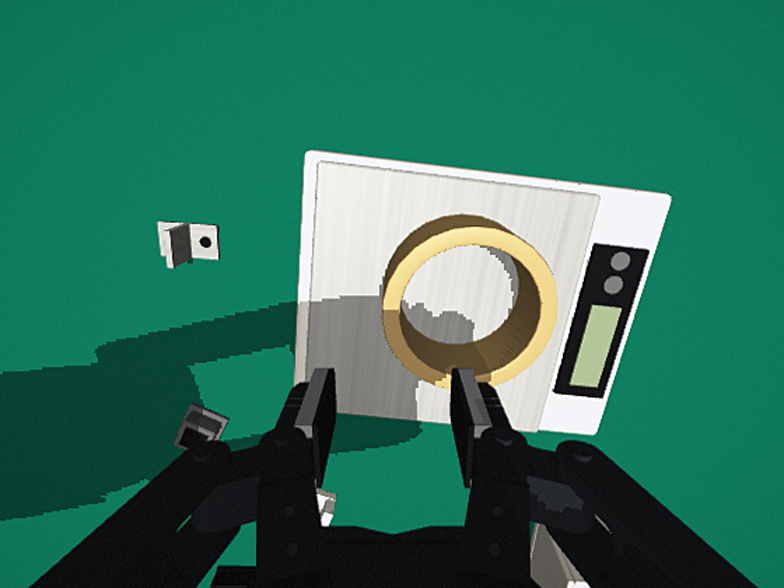

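The wrist view shows the ring's top rim running from about (383..558, 226..390), centre (470,308). That puts the tape at about (0.627, 0.079), so the near wall lies at x 0.584.

Request:
drive_tool(deltas=[[[0.25,0,4,0,0,0,0],[0.25,0,8,0,0,0,0],[0.25,0,10,0,0,0,0],[0.25,0,10,0,0,0,0.9],[0.25,0,10,0,0,0,1]]], force=60)

```text
time_s: 2.12
eef_pos: [0.583, 0.0823, 0.0715]
ee_rot: [[-0.006, 1.0, 0.001], [1.0, 0.006, 0.0], [0.0, 0.001, -1.0]]
force: [1.0, -1.3, -1.0]
grip_width: 0.0101
grip_force: 61.6
```

Request:
drive_tool(deltas=[[[0,0,0,0,0,0,1],[0,0,0,0,0,0,1],[0,0,-3,0,0,0,1],[0,0,-8,0,0,0,1],[0,0,-8,0,0,0,1]]], force=60)

```text
time_s: 2.75
eef_pos: [0.5853, 0.0823, 0.1549]
ee_rot: [[-0.006, 1.0, 0.008], [1.0, 0.006, 0.001], [0.001, 0.008, -1.0]]
force: [1.3, 0.2, -2.3]
grip_width: 0.0101
grip_force: 61.7
```

Run:
```python
from h import *
i=camera_info("wrist"); im=capture("wrist"); full(im,"w2")
T=camera_info("top"); 
print(onz(T,np.array((376,358))/1.4,.036))
delta([.486-.043,-.273,.15],down(90))
```

```text
[ 0.5153 -0.0197]
d cm [-35.43   -14.2895   0.1986] rot [ 0.0041 -0.0006  0.0059]
```

View pics/w2.png

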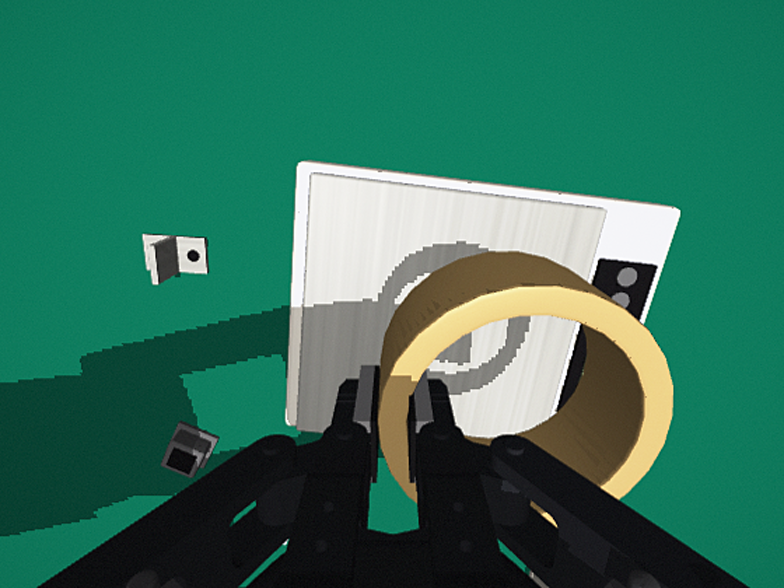

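The tape is held level. Next is the carry to the tray.

Request:
drive_tool(deltas=[[[-6,-2.4,0,0,0,0,1],[-12,-4.8,0,0,0,0,1],[-17.5,-7.1,0,0,0,0,1],[-23,-9.4,0,0,0,0,1],[-28,-11.4,0,0,0,0,1]]])

```text
time_s: 3.42
eef_pos: [0.4683, -0.2002, 0.1496]
ee_rot: [[-0.006, 1.0, -0.002], [1.0, 0.006, 0.001], [0.001, -0.002, -1.0]]
force: [-0.0, -0.6, -1.2]
grip_width: 0.0101
grip_force: 61.8
```

Request:
drive_tool(deltas=[[[-4,-1.6,0,0,0,0,1],[-7.1,-2.9,0,0,0,0,1],[-7.1,-2.9,0,0,0,0,1],[-7.1,-2.9,4,0,0,0,1],[-7.1,-2.9,7,0,0,0,1]]])

```text
time_s: 4.05
eef_pos: [0.4411, -0.2687, 0.079]
ee_rot: [[-0.006, 1.0, -0.001], [1.0, 0.006, 0.001], [0.001, -0.001, -1.0]]
force: [-1.0, -0.1, -2.7]
grip_width: 0.0104
grip_force: 61.8
```

Run:
```python
from h import *
im=capture("top")[200:340,300:500]; cv2.imwrite("pics/t2.png",cv2.resize(im,(800,560),interpolation=cv2.INTER_CUBIC)[:,:,::-1])
delta([.443,-.27,.0405],down(90))
T=camera_info("top"); print([(proj(T,[x,y,.02])-[300,200])*4 for x,y in((.421,-.338),(.551,-.338),(.421,-.208),(.551,-.208))])
```

```text
d cm [-0.2615  0.3844  3.5261] rot [-0.0052 -0.0034  0.0063]
[array([433.9861, 376.709 ]), array([418.8897, 150.5213]), array([207.5443, 382.3692]), array([196.7534, 155.6258])]
```

View pics/t2.png

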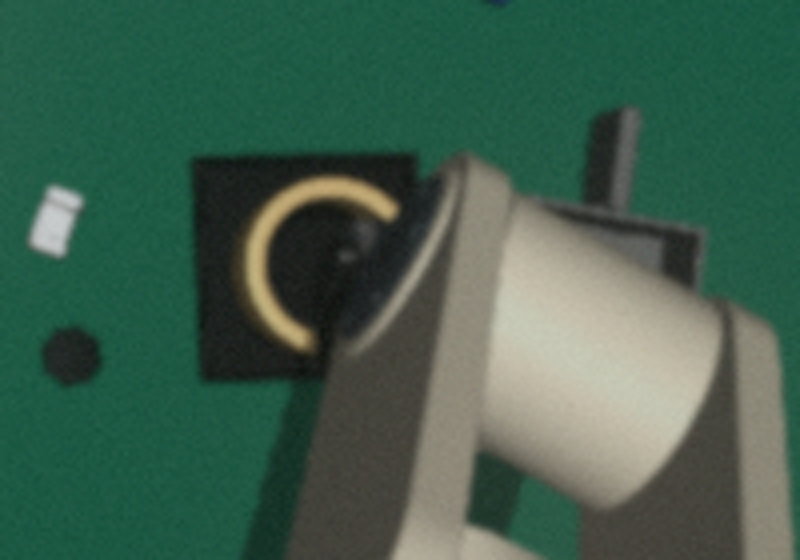

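The tray corners at (193,158), (417,155) and (203,381) match their projections, and the tape sits centred over the tray. I'll lower it and release.

Request:
drive_tool(deltas=[[[-0.2,0.3,1.5,0,0,0,1],[-0.2,0.3,3,0,0,0,1],[-0.2,0.3,3.6,0,0,0,1],[-0.2,0.3,3.7,0,0,0,1],[-0.2,0.3,3.7,0,0,0,0.3]]])

```text
time_s: 4.72
eef_pos: [0.4451, -0.2721, 0.0442]
ee_rot: [[-0.006, 1.0, 0.001], [1.0, 0.006, -0.001], [-0.001, 0.001, -1.0]]
force: [-0.2, 0.1, 0.6]
grip_width: 0.0268
grip_force: 0.0
```

Request:
drive_tool(deltas=[[[0,0,0,0,0,0,0.3],[0,0,-2,0,0,0,0.3],[0,0,-7,0,0,0,0.3],[0,0,-13,0,0,0,0.3],[0,0,-18,0,0,0,0.3]]])

```text
time_s: 5.35
eef_pos: [0.4449, -0.2721, 0.2266]
ee_rot: [[-0.006, 1.0, 0.002], [1.0, 0.006, -0.001], [-0.001, 0.002, -1.0]]
force: [-0.2, -0.8, 0.5]
grip_width: 0.0299
grip_force: 0.0
```

Run:
```python
from h import *
R=down(-9+180)
delta([.53,-.42,.25],R); delta([.53,-.42,.25],down(-9))
print(state()["joints"])
```

```text
d cm [-14.8467   8.4288  -2.3127] rot [ 0.0007  0.0022 -1.4078]
d cm [-14.8467   8.4288  -2.3127] rot [ 0.0023 -0.0008  1.7338]
[-31.6121  12.1182 107.3629   0.0006  60.3962 -31.9499]
```

Request:
drive_tool(deltas=[[[-4,1,-1,0,0,0.18,0],[-8,2,-2,0,0,0.36,0],[-12,4,-2.5,0,0,0.54,0],[-15,5.5,-2.5,0,0,0.72,0],[-15,5.5,-2.5,0,0,0.9,0]]])

```text
time_s: 5.98
eef_pos: [0.5013, -0.4237, 0.2489]
ee_rot: [[0.784, 0.621, 0.001], [0.621, -0.784, -0.001], [0.0, 0.002, -1.0]]
force: [-0.6, 0.1, 0.1]
grip_width: 0.0424
grip_force: 0.0
```

Request:
drive_tool(deltas=[[[0,0,0,0,0,0.18,0],[0,0,0,0,0,0.36,0],[0,0,0,0,0,0.54,0],[0,0,0,0,0,0.72,0],[0,0,0,0,0,0.83,0]]])

```text
time_s: 6.6
eef_pos: [0.5005, -0.4216, 0.2492]
ee_rot: [[0.988, -0.157, 0.0], [-0.157, -0.988, -0.0], [0.001, 0.0, -1.0]]
force: [0.3, 0.7, -1.3]
grip_width: 0.0428
grip_force: 0.0
```

Run:
```python
from h import *
s=state(); print(s["eef_pos"],s["ee_rot"],s["joints"])
i=camera_info("wrist"); np.save("i3.npy",P(i)); full(capture("wrist"),"w3")
```

```text
[ 0.5005 -0.4216  0.2492] [[ 0.9876 -0.1573  0.0005]
 [-0.1573 -0.9876 -0.0004]
 [ 0.0005  0.0003 -1.    ]] [-40.2381  22.6135  89.5363   0.0002  67.8143  58.8107]
```

View pics/w3.png

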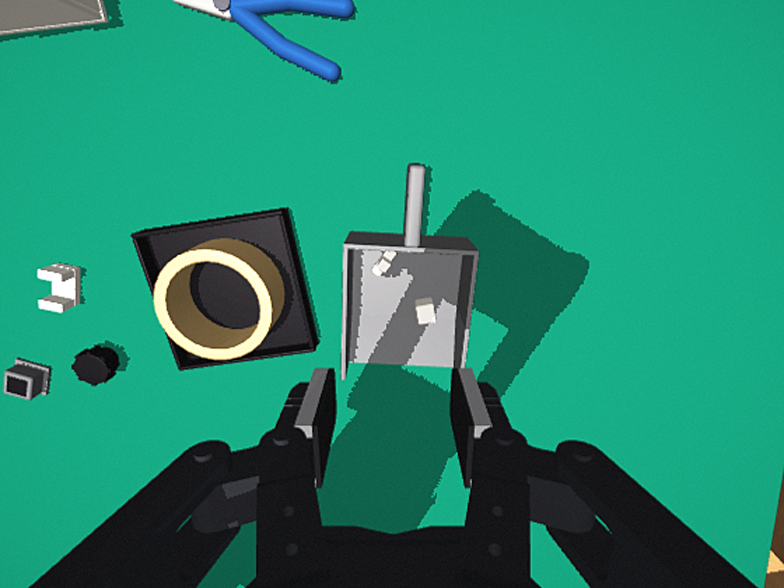

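The tape lies flat in the tray. The bin's tab runs from (416,166) to (412,245), and the back wall's top corners are at (344,238) and (478,240). I can see two offcuts, at (383,262) and (425,312).

Run:
```python
from h import *
M=np.load("i3.npy"); i=dict(camera_matrix=np.eye(3),world_to_cam=np.r_[M,[[0,0,0,1]]])
a,b=[onz(i,np.array(p)/1.4,.06) for p in((416.5,166),(412.5,246))]
c,d=[onz(i,np.array(p)/1.4,.055) for p in((344,244),(477,250))]
T=camera_info("top"); print(tri(i,np.array((416.5,166))/1.4,T,np.array((640,319))/1.4))
print(tri(i,np.array((477,250))/1.4,T,np.array((666,357))/1.4))
print(a,b,c,d,np.degrees(np.arctan2(*(a-b)[::-1])),np.linalg.norm(a-b),np.degrees(np.arctan2(*(c-d)[::-1]))-90,np.linalg.norm(c-d),(c+d)/2)
yaw=-9.0;u=np.array([np.cos(np.radians(yaw)),np.sin(np.radians(yaw))])
g=a-u*.026;print("grip",g)
delta([*g,.20],down(yaw));delta([*g,.037],down(yaw))
```

```text
[ 0.5683 -0.4511  0.0487]
[ 0.5041 -0.4852  0.0572]
[ 0.5699 -0.45  ] [ 0.5138 -0.4392] [ 0.5223 -0.3883] [ 0.5019 -0.4872] -10.954912009830567 0.05716895625398707 -11.64654818497155 0.10104386631938468 [ 0.5121 -0.4378]
grip [ 0.5442 -0.446 ]
d cm [4.7033 1.7003 4.9212] rot [ 0.0003 -0.0005 -0.0052]
d cm [ 4.6944  1.6953 21.2212] rot [ 0.0003 -0.0005 -0.0052]
```

Request:
drive_tool(deltas=[[[4.7,1.65,5,0,0,0.03,0],[4.7,1.65,11,0,0,0.03,0],[4.7,1.65,17,0,0,0.03,0],[4.7,1.65,21.3,0,0,0.03,0],[4.7,1.65,21.3,0,0,0.03,0]]], force=110)

```text
time_s: 7.28
eef_pos: [0.5423, -0.4432, 0.0322]
ee_rot: [[0.984, -0.181, -0.005], [-0.181, -0.984, 0.004], [-0.006, -0.003, -1.0]]
force: [-0.7, 0.8, 0.0]
grip_width: 0.0428
grip_force: 0.0
```

Request:
drive_tool(deltas=[[[0,0,0,0,0,0,0.9],[0,0,0,0,0,0,1],[0,0,0,0,0,0,1],[0,0,0,0,0,0,1],[0,0,0,0,0,0,1]]], force=110)

```text
time_s: 7.9
eef_pos: [0.5461, -0.4463, 0.0387]
ee_rot: [[0.983, -0.182, 0.004], [-0.182, -0.983, -0.003], [0.004, 0.002, -1.0]]
force: [0.3, 0.0, 7.8]
grip_width: 0.0109
grip_force: 107.8
```

Request:
drive_tool(deltas=[[[0,0,-3,0,0,0,1],[0,0,-8,0,0,0,1],[0,0,-14,0,0,0,1],[0,0,-19,0,0,0,1],[0,0,-22,0,0,0,1]]])

```text
time_s: 8.52
eef_pos: [0.5452, -0.4456, 0.2605]
ee_rot: [[0.983, -0.182, 0.004], [-0.182, -0.983, -0.003], [0.005, 0.003, -1.0]]
force: [0.6, -0.3, -2.4]
grip_width: 0.0102
grip_force: 107.6
```

Run:
```python
from h import *
s=state(); print(s["joints"])
# pour: lip over crate centre (.503,.36); bin x radial
az=np.arctan2(.36,.503); u=np.array([np.cos(az),np.sin(az)]); print(np.degrees(az))
delta([.50,.30,.30],down(np.degrees(az)))
full(capture("wrist"),"w4")
```

```text
[-39.3824  26.422   82.2403   0.0023  71.0297  61.104 ]
35.591517072795014
d cm [-17.9982 -72.482   -4.2243] rot [ 0.0043 -0.0034 -0.8042]
```

View pics/w4.png

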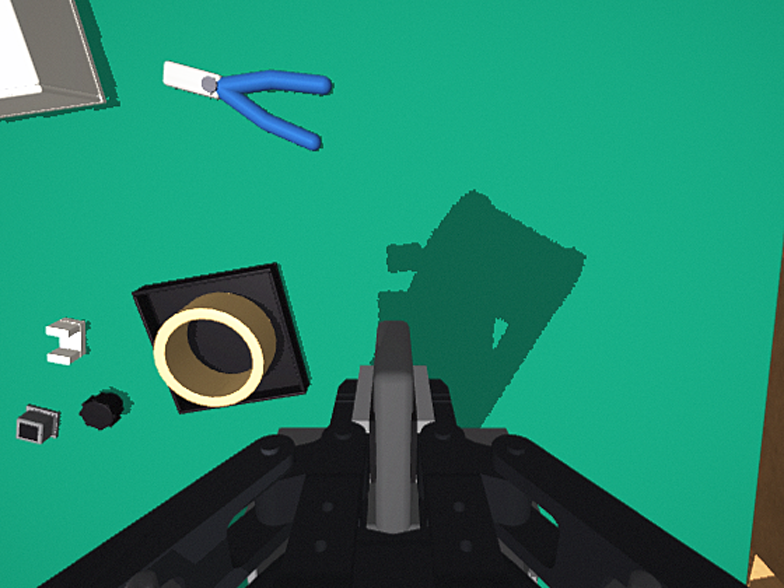

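Request:
drive_tool(deltas=[[[-0.4,-1.5,0,0,0,0,1],[-1.1,-4.3,-0.2,0,0,0,1],[-2.2,-8.5,-0.5,0,0,0,1],[-3.5,-13.5,-0.8,0,0,0,1],[-5,-19.3,-1,0,0,0,1]]])

```text
time_s: 9.2
eef_pos: [0.5289, -0.2436, 0.2636]
ee_rot: [[0.983, -0.183, -0.003], [-0.183, -0.983, 0.001], [-0.003, -0.001, -1.0]]
force: [0.7, 0.9, -1.5]
grip_width: 0.0107
grip_force: 107.6
```

Request:
drive_tool(deltas=[[[-1.4,-5.5,-0.2,0,0,0,1],[-2.8,-11,-0.5,0,0,0,1],[-4.2,-16.5,-0.8,0,0,0,1],[-5.6,-22,-1,0,0,0,1],[-7,-27.5,-1.2,0,0,0,1]]])

```text
time_s: 9.82
eef_pos: [0.5095, 0.0392, 0.2759]
ee_rot: [[0.983, -0.182, -0.003], [-0.182, -0.983, -0.0], [-0.003, 0.001, -1.0]]
force: [1.9, 0.4, -2.2]
grip_width: 0.0106
grip_force: 107.6
```

Request:
drive_tool(deltas=[[[-1.4,-5.5,-0.2,0,0,-0.1,1],[-2.7,-10.5,-0.5,0,0,-0.22,1],[-3.7,-14.5,-0.8,0,0,-0.35,1],[-4.4,-17.5,-1,0,0,-0.48,1],[-4.9,-19.3,-1.2,0,0,-0.6,1]]])

```text
time_s: 10.45
eef_pos: [0.4966, 0.2371, 0.2876]
ee_rot: [[0.912, 0.41, -0.003], [0.41, -0.912, -0.001], [-0.003, -0.0, -1.0]]
force: [-0.2, -0.5, -1.7]
grip_width: 0.0108
grip_force: 107.6
```

Run:
```python
from h import *
print(state()["joints"]); delta([.488,.349,.30],down(35.6))
```

```text
[25.3611 11.4073 99.9617  0.0178 68.8177 91.1387]
d cm [  3.8021 -10.5534  -1.2509] rot [-0.0005  0.0032 -0.1987]
```

Request:
drive_tool(deltas=[[[1,-3,-0.3,0,0,-0.1,1],[2.5,-7,-0.8,0,0,-0.2,1],[3.8,-10.5,-1.2,0,0,-0.2,1],[3.8,-10.5,-1.2,0,0,-0.2,1],[3.8,-10.5,-1.2,0,0,-0.2,1]]])

```text
time_s: 11.08
eef_pos: [0.4897, 0.3464, 0.3]
ee_rot: [[0.815, 0.579, -0.002], [0.579, -0.815, -0.002], [-0.003, 0.0, -1.0]]
force: [0.7, -0.5, -1.2]
grip_width: 0.0108
grip_force: 107.7
```

Request:
drive_tool(deltas=[[[0,0,0,0,0.17,0,1],[0,0,0,0,0.34,0,1],[0,0,0,0,0.51,0,1],[0,0,0,0,0.68,0,1],[0,0,0,0,0.85,0,1]]])

```text
time_s: 11.7
eef_pos: [0.49, 0.3451, 0.3017]
ee_rot: [[0.536, 0.577, 0.616], [0.379, -0.817, 0.435], [0.754, 0.001, -0.656]]
force: [0.7, 1.3, -2.4]
grip_width: 0.011
grip_force: 107.8
```

Request:
drive_tool(deltas=[[[0,0,0,0,0.17,0,1],[0,0,0,0,0.34,0,1],[0,0,0,0,0.51,0,1],[0,0,0,0,0.68,0,1],[0,0,0,0,0.7,0,1]]])

```text
time_s: 12.32
eef_pos: [0.4559, 0.3225, 0.4477]
ee_rot: [[0.333, 0.576, 0.747], [0.236, -0.817, 0.526], [0.913, 0.001, -0.408]]
force: [-0.3, 0.5, -1.8]
grip_width: 0.0108
grip_force: 107.9
```

Run:
```python
from h import *
print(state()["joints"]);a=cv2.resize(capture("scene"),(784,588)); b=capture("wrist")
full(capture("scene"),"s5")
cv2.imwrite("pics/w5.png",b[:,:,::-1])
```

```text
[ 35.0834 -17.352  131.3586  44.7717   0.0824  45.1415]
```

View pics/s5.png

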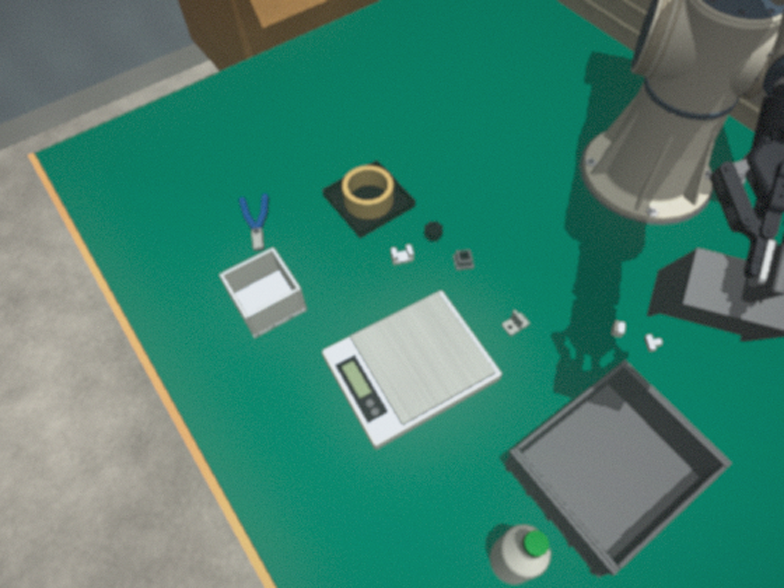

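The scene view shows the offcuts slid out early, when joint 5 neared its limit. Two lie on the bench just short of the crate, at (619,329) and (653,343). I'll level the bin again, then pick those up and put them in the crate.

Run:
```python
from h import *
S,T=camera_info("scene"),camera_info("top")
for p in((619,328),(653,342)): print(onz(S,np.array(p)/1.4,.008))
R=down(35.6)@Ro.from_rotvec([0,.5,0]).as_matrix()
delta([.46,.33,.40],R); delta([.49,.345,.35],down(35.6))
```

```text
[0.3102 0.2113]
[0.2849 0.2625]
d cm [-4.092  -0.3676  2.6222] rot [ 0.0057 -0.6512 -0.0054]
d cm [-7.3073  0.134   7.6877] rot [ 0.0044 -1.1512 -0.007 ]
```

Request:
drive_tool(deltas=[[[-1,0,0.5,0,-0.1,0,1],[-2,0,1,0,-0.2,0,1],[-3,0,1.5,0,-0.35,0,1],[-4,0,2,0,-0.5,0,1],[-4,-0.3,2.6,0,-0.65,0,1]]])

```text
time_s: 13.1
eef_pos: [0.4619, 0.3286, 0.3996]
ee_rot: [[0.721, 0.573, 0.39], [0.506, -0.82, 0.268], [0.473, 0.004, -0.881]]
force: [1.2, 1.0, -3.1]
grip_width: 0.0107
grip_force: 107.8
```

Run:
```python
from h import *
print(state()["joints"]);delta([.50,.22,.35],down(0));delta([.56,.12,.35],down(0))
```

```text
[ 35.5773  -5.7057 108.9362  -0.6967  48.5314  90.8993]
d cm [-5.0991 11.0601  2.9518] rot [-0.1461 -0.4788  0.5984]
d cm [-5.8366 22.6938  2.6139] rot [-0.1461 -0.4788  0.5984]
```

Run:
```python
from h import *
W=camera_info("wrist"); S=camera_info("scene");T=camera_info("top")
W["world_to_cam"]=np.array([[1,.0042,.0007,-.585],[.0037,-.944,.3298,.0517],[.0021,-.3298,-.9441,.334],[0,0,0,1]])
w=[onz(W,np.array(p)/1.4,.036) for p in((318,162),(600,194),(537,432))]
s=[onz(S,np.array(p)/1.4,.036) for p in((442,297),(496,373),(352,352),(404,422))]
print(w,(w[0]+w[2])/2); print(s,np.mean(s,0))
delta([.58,.11,.33],down(0))
```

```text
[array([0.5411, 0.1529]), array([0.7076, 0.1354]), array([ 0.6894, -0.0325])] [0.6153 0.0602]
[array([ 0.5228, -0.0007]), array([0.5414, 0.1566]), array([ 0.7017, -0.0065]), array([0.7036, 0.1345])] [0.6173 0.071 ]
d cm [-5.8475 24.6502  4.8882] rot [-0.1461 -0.4788  0.5984]
```

Request:
drive_tool(deltas=[[[-1.2,4.5,1,-0.03,-0.1,0.12,1],[-2.4,9.5,2,-0.06,-0.2,0.24,1],[-3.6,15,3,-0.09,-0.3,0.36,1],[-4.8,20,4,-0.12,-0.4,0.48,1],[-5.8,24.6,4.9,-0.146,-0.479,0.598,1]]])

```text
time_s: 13.72
eef_pos: [0.5819, 0.1101, 0.3284]
ee_rot: [[1.0, -0.004, 0.0], [-0.004, -1.0, 0.001], [0.0, -0.001, -1.0]]
force: [0.7, 0.8, -1.9]
grip_width: 0.0106
grip_force: 107.9
```

Run:
```python
from h import *
print(state()["joints"]);delta([.7005,.051,.12],down(-6))
```

```text
[ 10.5426  13.4139  92.2159   0.0428  74.3479 100.7372]
d cm [11.8796  5.8791 20.8374] rot [-0.0008 -0.0002  0.1011]
```

Request:
drive_tool(deltas=[[[3,1.5,2,0,0,0.05,1],[6,3,6,0,0,0.1,1],[10,5,11,0,0,0.1,1],[11.9,5.9,16,0,0,0.1,1],[11.9,5.9,20.8,0,0,0.1,1]]])

```text
time_s: 14.35
eef_pos: [0.7016, 0.0539, 0.1183]
ee_rot: [[0.995, -0.099, 0.002], [-0.099, -0.995, 0.002], [0.002, -0.002, -1.0]]
force: [-0.2, 0.5, -2.1]
grip_width: 0.0108
grip_force: 107.9
```

Request:
drive_tool(deltas=[[[0,0,1.5,0,0,0,1],[0,0,3,0,0,0,1],[0,0,3.8,0,0,0,1],[0,0,4.2,0,0,0,1],[0,0,4.2,0,0,0,1]]])

```text
time_s: 14.98
eef_pos: [0.7016, 0.0578, 0.0815]
ee_rot: [[0.996, -0.094, 0.006], [-0.094, -0.996, 0.008], [0.005, -0.008, -1.0]]
force: [-0.5, -0.5, -1.3]
grip_width: 0.0105
grip_force: 107.8
```

Run:
```python
from h import *
delta([.7005,.051,.0745],down(-6)); full(capture("scene"),"s6")
```

```text
d cm [-0.0517  0.6885  0.6926] rot [-0.0083 -0.0048  0.0102]
```

View pics/s6.png

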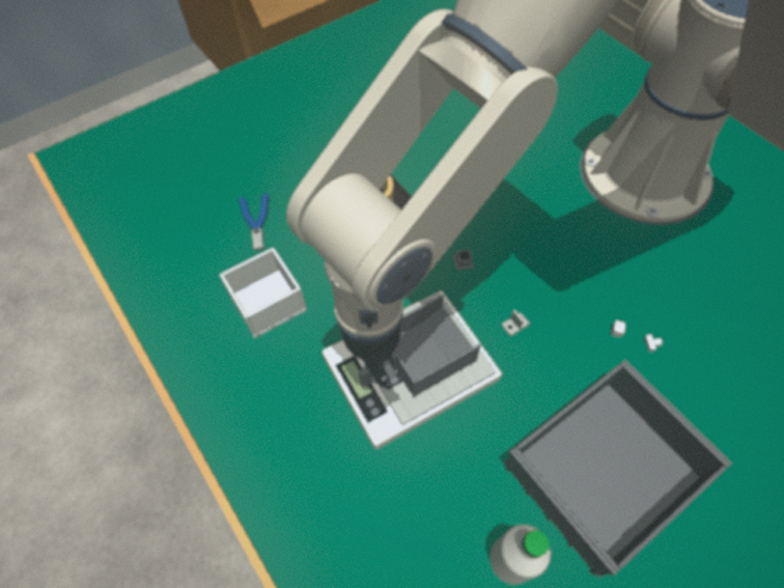

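The scene view shows the bin just over the plate and empty. Both offcuts remain on the bench at (619,329) and (653,343), and there is no third one.

Request:
drive_tool(deltas=[[[0,0.3,0.3,0,0,0,1],[0,0.6,0.5,0,0,0,1],[0,0.6,0.6,0,0,0,1],[0,0.6,0.6,0,0,0,1],[0,0.6,0.6,0,0,0,1]]])

```text
time_s: 15.65
eef_pos: [0.7008, 0.0515, 0.075]
ee_rot: [[0.996, -0.094, 0.005], [-0.094, -0.996, 0.007], [0.004, -0.008, -1.0]]
force: [-1.7, -2.9, 5.0]
grip_width: 0.0106
grip_force: 108.9
```

Contact with the plate shows as +5 N, so I'll release and retreat.

Request:
drive_tool(deltas=[[[0,0,0,0,0,0,0.3],[0,0,0,0,0,0,0.2],[0,0,0,0,0,0,0.1],[0,0,-2,0,0,0,0.1],[0,0,-7,0,0,0,0.1]]], force=40)

```text
time_s: 16.27
eef_pos: [0.6988, 0.0512, 0.1439]
ee_rot: [[0.996, -0.094, 0.0], [-0.094, -0.996, 0.008], [-0.001, -0.008, -1.0]]
force: [0.1, 0.2, 0.3]
grip_width: 0.0382
grip_force: 0.0
```

Request:
drive_tool(deltas=[[[0,0,-6,0,0,0,0.1],[-5,-3,-10,0,0,0,0.1],[-10,-6,-12,0,0,0,0.1],[-15,-9,-12,0,0,0,0.1],[-20,-12,-12,0,0,0,0.1]]])

```text
time_s: 16.9
eef_pos: [0.5108, 0.1896, 0.2669]
ee_rot: [[0.995, -0.095, 0.007], [-0.095, -0.995, 0.009], [0.006, -0.01, -1.0]]
force: [0.0, 0.9, -0.0]
grip_width: 0.0386
grip_force: 0.0
```

Run:
```python
from h import *
print(state()["joints"]);delta([.31,.25,.25],down(125))
```

```text
[ 19.9941  11.5847 102.4699   0.3939  65.3809 115.2713]
d cm [-20.572   -4.0892   1.6075] rot [ 0.0019 -0.0145 -2.2766]
```

Request:
drive_tool(deltas=[[[-4,-1,0,0,0,-0.18,0],[-8,-2,0,0,0,-0.36,0],[-12,-2.5,0.5,0,0,-0.54,0],[-16,-2,1,0,0,-0.72,0],[-17.5,-1.8,1.6,0,0,-0.9,0]]])

```text
time_s: 17.52
eef_pos: [0.3378, 0.2231, 0.2494]
ee_rot: [[0.688, 0.726, 0.005], [0.726, -0.688, 0.009], [0.01, -0.002, -1.0]]
force: [-0.2, -0.1, -0.5]
grip_width: 0.0426
grip_force: 0.0
```

Request:
drive_tool(deltas=[[[0,0,0,0,0,-0.18,0],[0,0,0,0,0,-0.36,0],[0,0,0,0,0,-0.54,0],[0,0,0,0,0,-0.72,0],[0,0,0,0,0,-0.9,0]]])

```text
time_s: 18.15
eef_pos: [0.3398, 0.2233, 0.2496]
ee_rot: [[-0.14, 0.99, 0.006], [0.99, 0.14, 0.009], [0.008, 0.007, -1.0]]
force: [0.2, 0.4, 0.1]
grip_width: 0.0425
grip_force: 0.0
```

Run:
```python
from h import *
print(state()["eef_pos"],state()["joints"])
i=camera_info("wrist"); np.save("i7.npy",P(i)); full(capture("wrist"),"w7")
```

```text
[0.3398 0.2233 0.2496] [ 32.9008  -0.5656 118.5709   0.284   61.4277  24.7126]
```

View pics/w7.png

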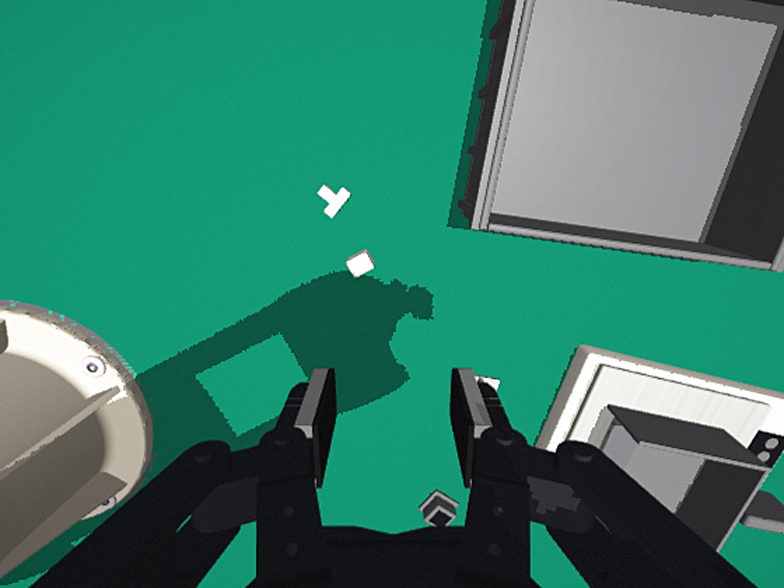

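The wrist view shows the emptied crate at top right, a T-shaped offcut at (333,200) and a block at (360,264). The bin stands on the plate.

Run:
```python
from h import *
im=cv2.imread("pics/w7.png"); cv2.imwrite("pics/w7c.png",cv2.resize(im[170:290,290:410],(600,600)[::-1],interpolation=cv2.INTER_CUBIC)[:598])
M=np.load("i7.npy"); i=dict(camera_matrix=np.eye(3),world_to_cam=np.r_[M,[[0,0,0,1]]])
for z in(.01,.018):
  print(z,"T",[onz(i,np.array(p)/1.4,z) for p in((319,192),(349,190),(331,216),(333,200))],"B",[onz(i,np.array(p)/1.4,z) for p in((347,263),(367,252),(374,264),(358,276),(361,262))])
T=camera_info("top");t=capture("top")
print([proj(T,[*onz(i,np.array(p)/1.4,.01),.01]) for p in((333,200),(360,264))])
m=cv2.inRange(t,(110,110,110),(255,255,255)); n,l,s,c=cv2.connectedComponentsWithStats(m)
print([(c[k].round(1),s[k,4]) for k in range(1,n) if 3<s[k,4]<400])
```

```text
0.01 T [array([0.2742, 0.2658]), array([0.2987, 0.2709]), array([0.286 , 0.2475]), array([0.2864, 0.261 ])] B [array([0.3037, 0.2088]), array([0.3199, 0.221 ]), array([0.3272, 0.2112]), array([0.3146, 0.1984]), array([0.3158, 0.2114])]
0.018 T [array([0.2754, 0.2667]), array([0.2993, 0.2717]), array([0.2869, 0.2488]), array([0.2872, 0.262 ])] B [array([0.3042, 0.2109]), array([0.32  , 0.2228]), array([0.3273, 0.2133]), array([0.3149, 0.2007]), array([0.316 , 0.2135])]
[array([145.6652, 361.6548]), array([168.8773, 347.7981])]
[(array([ 88.3, 177.1]), np.int32(301)), (array([248.6, 168.5]), np.int32(119)), (array([387.6, 172.4]), np.int32(98)), (array([ 76.7, 226.8]), np.int32(6)), (array([313.3, 255. ]), np.int32(152)), (array([379.4, 266. ]), np.int32(328)), (array([ 75.5, 275.4]), np.int32(10)), (array([217.1, 289. ]), np.int32(201)), (array([167.1, 348.5]), np.int32(71)), (array([ 58.4, 352.2]), np.int32(5)), (array([ 61.8, 362.3]), np.int32(30)), (array([145.1, 361.6]), np.int32(83))]
```

View pics/w7c.png

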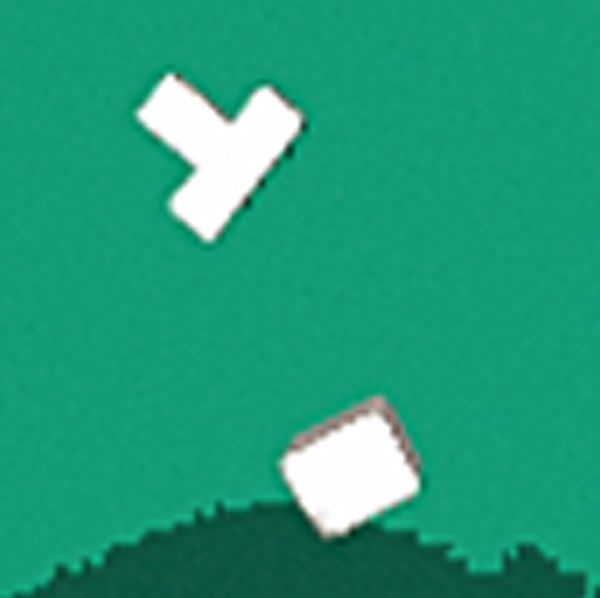

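Run:
```python
from h import *
M=np.load("i7.npy"); i=dict(camera_matrix=np.eye(3),world_to_cam=np.r_[M,[[0,0,0,1]]])
f=lambda p,z:onz(i,(np.array(p)/5+[290,170])/1.4,z)
T=camera_info("top"); sh=lambda p,q: tri(i,(np.array(p)/5+[290,170])/1.4,T,q)
z=.01; a,b,e1,e2=f((255,182),z),f((153,95),z),f((303-15,122-15),z),f((208-20,242-20),z)
print("T",(a+b)/2,np.linalg.norm(a-b),np.degrees(np.arctan2(*(a-b)[::-1])),"bar",np.linalg.norm(e1-e2))
print("T h",sh((220,155),(145.1,361.6)),"B h",sh((350,470),(167.1,348.5)))
z=.018; q=[f(p,z) for p in((282,465),(375,408),(418,485),(333,538))]
print("B",np.mean(q,0),[(np.linalg.norm(v),np.degrees(np.arctan2(*v[::-1]))) for v in(q[1]-q[0],q[3]-q[0])])
s=state()
cT=(a+b)/2
for az in (0,180):
  pass
ya=np.degrees(np.arctan2(*(a-b)[::-1]))
for y in(ya+90,ya-90): delta([*cT,.10],down(y),s)
```

```text
T [0.2844 0.2625] 0.021656725559290373 -32.92561880821572 bar 0.025759825065469436
T h [0.2874 0.2608 0.0151] B h [0.3149 0.2116 0.0183]
B [0.3158 0.2109] [(np.float64(0.018935860723407066), np.float64(39.70831393645122)), (np.float64(0.01548290116345241), np.float64(-49.11911123697275))]
d cm [ 4.5201 -5.0551 14.952 ] rot [ 0.0038 -0.0102  0.7115]
d cm [ 4.5201 -5.0551 14.952 ] rot [ 0.013   0.0049 -2.4301]
```

Request:
drive_tool(deltas=[[[1.5,-1.5,3,0,0,0.18,0],[3,-3,7,0,0,0.36,0],[4.5,-5,11,0,0,0.54,0],[4.5,-5,15,0,0,0.71,0],[4.5,-5,17,0,0,0.71,0]]])

```text
time_s: 18.88
eef_pos: [0.2841, 0.2623, 0.0774]
ee_rot: [[0.55, 0.835, 0.004], [0.835, -0.55, 0.007], [0.008, -0.001, -1.0]]
force: [-0.1, 0.1, -0.3]
grip_width: 0.0429
grip_force: 0.0
```

Run:
```python
from h import *
delta([.2844,.2625,.016],down(57.1));full(capture("wrist"),"w8")
```

```text
d cm [-0.0167  0.0156  6.1407] rot [-0.001  -0.0081 -0.0078]
```

View pics/w8.png

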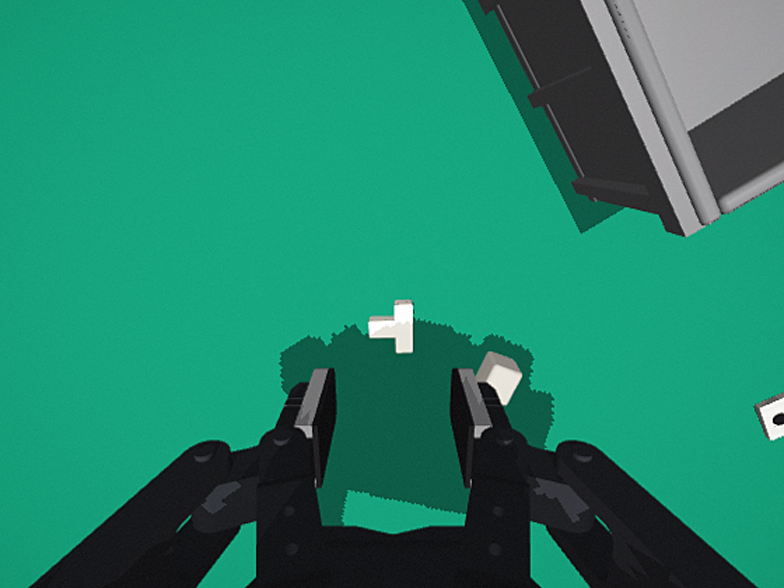

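The T sits between the jaws at (395,327) and the block is clear at (500,378). I'll narrow the jaws a little, descend and grip.

Request:
drive_tool(deltas=[[[0,0,2,0,0,0,0.15],[0,0,4.5,0,0,0,0.15],[0,0,6.1,0,0,0,0.15],[0,0,6.1,0,0,0,0.15],[0,0,6.1,0,0,0,0.9]]], force=30)

```text
time_s: 19.55
eef_pos: [0.2857, 0.2633, 0.0183]
ee_rot: [[0.545, 0.838, 0.005], [0.838, -0.545, 0.009], [0.01, -0.0, -1.0]]
force: [0.7, -2.8, 5.7]
grip_width: 0.0205
grip_force: 29.3
```

Request:
drive_tool(deltas=[[[0,0,0,0,0,0,1],[0,0,0,0,0,0,1],[0,0,-5,0,0,0,1],[0,0,-11,0,0,0,1],[0,0,-15,0,0,0,1]]])

```text
time_s: 20.18
eef_pos: [0.2848, 0.262, 0.1703]
ee_rot: [[0.544, 0.839, 0.007], [0.839, -0.545, 0.01], [0.012, 0.0, -1.0]]
force: [0.7, 0.4, 0.2]
grip_width: 0.0207
grip_force: 29.5
```

Run:
```python
from h import *
delta([.46,.35,.15],state()["ee_rot"])
```

```text
d cm [16.8944  9.9083  2.2374] rot [0. 0. 0.]
```

Request:
drive_tool(deltas=[[[4.5,2.8,0,0,0,0,1],[9,5.6,0,0,0,0,1],[13.5,8.4,0,0,0,0,1],[18,11.4,2,0,0,0,1],[18,11.4,7,0,0,0,1]]])

```text
time_s: 20.8
eef_pos: [0.4838, 0.3542, 0.101]
ee_rot: [[0.545, 0.838, 0.012], [0.838, -0.545, 0.013], [0.018, 0.003, -1.0]]
force: [-0.1, -0.2, -0.5]
grip_width: 0.0205
grip_force: 29.5
```

Request:
drive_tool(deltas=[[[0,0,4,0,0,0,1],[0,0,4.5,0,0,0,1],[0,0,4.5,0,0,0,0],[0,0,4.5,0,0,0,0],[0,0,0,0,0,0,0.1]]])

```text
time_s: 21.42
eef_pos: [0.4771, 0.3504, 0.0985]
ee_rot: [[0.544, 0.839, 0.002], [0.839, -0.544, 0.006], [0.006, -0.002, -1.0]]
force: [1.0, -0.2, 1.0]
grip_width: 0.0384
grip_force: 0.0
```

Run:
```python
from h import *
s=state(); print(s["grip_width"])
delta([.3155,.211,.17],down(40),s);delta([.3155,.211,.17],down(-49.5+90),s);delta([.3155,.211,.17],down(-49.5),s)
delta([.3155,.211,.17],down(130),s)
```

```text
0.03840589627611431
d cm [-20.4435  -5.9832  -7.2558] rot [-0.0027 -0.0055  0.2973]
d cm [-20.4435  -5.9832  -7.2558] rot [-0.0027 -0.0055  0.2886]
d cm [-20.4435  -5.9832  -7.2558] rot [-0.0067 -0.0023  1.8594]
d cm [-20.4435  -5.9832  -7.2558] rot [ 0.0021 -0.0062 -1.2735]
```

Request:
drive_tool(deltas=[[[0,0,-5,0,0,0,0.1],[-5,-1.5,-7.2,0,0,0.1,0.1],[-10,-3,-7.2,0,0,0.2,0.1],[-15,-4.5,-7.2,0,0,0.29,0.1],[-20.4,-6,-7.2,0,0,0.29,0.1]]])

```text
time_s: 22.05
eef_pos: [0.316, 0.2116, 0.1706]
ee_rot: [[0.762, 0.648, 0.007], [0.648, -0.762, 0.01], [0.012, -0.003, -1.0]]
force: [0.1, -0.5, 0.2]
grip_width: 0.0387
grip_force: 0.0
```

Request:
drive_tool(deltas=[[[0,0,2,0,0,0,0.1],[0,0,5,0,0,0,0.1],[0,0,9,0,0,0,0.1],[0,0,9,0,0,0,0.1],[0,0,9,0,0,0,0.1]]])

```text
time_s: 22.68
eef_pos: [0.3178, 0.2134, 0.0806]
ee_rot: [[0.761, 0.648, 0.006], [0.648, -0.761, 0.009], [0.01, -0.003, -1.0]]
force: [-0.7, 0.7, -0.2]
grip_width: 0.0384
grip_force: 0.0
```

Run:
```python
from h import *
i=camera_info("wrist"); M=P(i); im=capture("wrist"); delta([.3155,.211,.018],down(40.5))
m=cv2.inRange(im,(170,165,150),(255,255,255)); n,l,s,c=cv2.connectedComponentsWithStats(m)
for k in range(1,n):
    if 60<s[k,4]<3000: 
        r=cv2.minAreaRect(np.argwhere(l==k)[:,::-1].astype(np.float32)); print(c[k],s[k,4],r,onz(i,c[k],.02))
```

```text
d cm [-0.43    0.0483  6.2745] rot [-0.0029 -0.0112 -0.0014]
[255.3215  45.2149] 1810 ((253.81564331054688, 43.333290100097656), (142.41075134277344, 14.897579193115234), 42.12163162231445) [0.3978 0.2993]
[274.3391  41.9099] 699 ((270.18896484375, 37.7367057800293), (116.08364868164062, 7.239165306091309), 43.2642936706543) [0.4058 0.2924]
[341.1063  34.0483] 414 ((343.0244140625, 31.719505310058594), (5.934603214263916, 83.24061584472656), 38.65980911254883) [0.4322 0.2673]
[540.2511 192.9207] 681 ((545.5537719726562, 196.4886932373047), (58.2580451965332, 28.51108169555664), 39.42780303955078) [0.45   0.1095]
[506.5227 212.9575] 683 ((508.5854187011719, 212.2317352294922), (29.516843795776367, 31.859447479248047), 51.34019470214844) [0.428  0.1146]
[279.9983 243.3203] 590 ((280.0528869628906, 243.31175231933594), (22.855560302734375, 26.536989212036133), 4.398705005645752) [0.3164 0.2121]
```

Block confirmed at (0.316, 0.212), so I'll grip it.

Request:
drive_tool(deltas=[[[-0.3,0.05,2,0,0,0,0.1],[-0.3,0.05,4.5,0,0,0,0.1],[-0.3,0.05,6.1,0,0,0,0.1],[-0.3,0.05,6.1,0,0,0,0.1],[-0.3,0.05,6.1,0,0,0,0.9]]], force=30)

```text
time_s: 23.35
eef_pos: [0.3161, 0.2115, 0.0193]
ee_rot: [[0.761, 0.648, 0.006], [0.648, -0.761, 0.009], [0.01, -0.003, -1.0]]
force: [0.0, 0.4, 0.0]
grip_width: 0.0215
grip_force: 0.0
```

Request:
drive_tool(deltas=[[[0,0,0,0,0,0,1],[0,0,0,0,0,0,1],[0,0,-5,0,0,0,1],[0,0,-11,0,0,0,1],[0,0,-15,0,0,0,1]]])

```text
time_s: 23.98
eef_pos: [0.3152, 0.2102, 0.1715]
ee_rot: [[0.761, 0.648, 0.008], [0.648, -0.761, 0.01], [0.012, -0.003, -1.0]]
force: [-0.1, -0.1, -0.5]
grip_width: 0.0149
grip_force: 29.5
```

Request:
drive_tool(deltas=[[[5,1.5,0,0,0,0,1],[10,3,0,0,0,0,1],[15,4.5,0,0,0,0,1],[20.4,2,2,0,0,0,1],[23,0,7,0,0,0,1]]])

```text
time_s: 24.6
eef_pos: [0.4941, 0.363, 0.1028]
ee_rot: [[0.762, 0.648, 0.011], [0.648, -0.762, 0.013], [0.017, -0.003, -1.0]]
force: [-0.6, 1.5, -0.2]
grip_width: 0.0156
grip_force: 29.5
```

Run:
```python
from h import *
s=state();print(s["eef_pos"],s["grip_width"]); delta([.49,.35,.06],s["ee_rot"])
```

```text
[0.4941 0.363  0.1028] 0.01557147511978797
d cm [-1.228   0.7416  4.2613] rot [0. 0. 0.]
```

Request:
drive_tool(deltas=[[[-1,0.5,3,0,0,0,1],[-1,0.5,4.3,0,0,0,1],[-1,0.5,4.3,0,0,0,0],[-1,0.5,4.3,0,0,0,0],[-1,0.5,-1,0,0,0,0]]])

```text
time_s: 25.22
eef_pos: [0.4842, 0.3479, 0.1089]
ee_rot: [[0.762, 0.648, 0.0], [0.648, -0.762, 0.005], [0.004, -0.004, -1.0]]
force: [-0.4, 0.0, -0.3]
grip_width: 0.0428
grip_force: 0.0
```

Request:
drive_tool(deltas=[[[0,0,-6,0,0,0,0],[-2,5,-10,0,0,0.1,0],[-6,10,-13,0,0,0.2,0],[-10,15,-16,0,0,0.35,0],[-15,20,-19,0,0,0.5,0]]])

```text
time_s: 25.85
eef_pos: [0.5026, 0.1286, 0.2873]
ee_rot: [[0.98, 0.199, 0.008], [0.199, -0.98, 0.009], [0.01, -0.007, -1.0]]
force: [1.0, -0.7, -0.2]
grip_width: 0.0429
grip_force: 0.0
```

Run:
```python
from h import *
s=state();print(s["eef_pos"],s["joints"]); delta([.36,-.04,.30],down(0))
```

```text
[0.5026 0.1286 0.2873] [ 13.9458   8.0653 104.083    0.4029  67.2762  92.3019]
d cm [-17.3195  13.6669  -1.5369] rot [-0.0079 -0.009   0.2005]
```

Request:
drive_tool(deltas=[[[-4,3,0,0,0,0.1,0],[-8,6,-0.5,0,0,0.2,0],[-12,9.5,-1,0,0,0.2,0],[-16,12.5,-1.5,0,0,0.2,0],[-17.3,13.7,-1.5,-0.008,-0.009,0.2,0]]])

```text
time_s: 26.48
eef_pos: [0.3594, -0.0408, 0.2991]
ee_rot: [[1.0, 0.003, -0.0], [0.003, -1.0, -0.002], [-0.0, 0.002, -1.0]]
force: [-0.2, -0.2, 0.4]
grip_width: 0.0428
grip_force: 0.0
```

Request:
drive_tool(deltas=[[[0,0,0,0,0,0,0],[0,0,0,0,0,0,0]]])

```text
time_s: 26.72
eef_pos: [0.3616, -0.0388, 0.2979]
ee_rot: [[1.0, 0.006, -0.002], [0.006, -1.0, -0.001], [-0.002, 0.001, -1.0]]
force: [0.4, -0.3, -0.0]
grip_width: 0.0426
grip_force: 0.0
```

Run:
```python
from h import *
s=state();print(s["eef_pos"],s["joints"]); i=camera_info("wrist"); np.save("i9.npy",P(i)); im=capture("wrist"); full(im,"w9")
cv2.imwrite("pics/w9raw.png",im[:,:,::-1]); cv2.imwrite("pics/s9.png",capture("scene")[:,:,::-1]); cv2.imwrite("pics/t9.png",capture("top")[:,:,::-1])
```

```text
[ 0.3616 -0.0388  0.2979] [ -6.3079  -7.7721 118.5866  -0.0548  69.3108  83.3917]
```

View pics/w9.png

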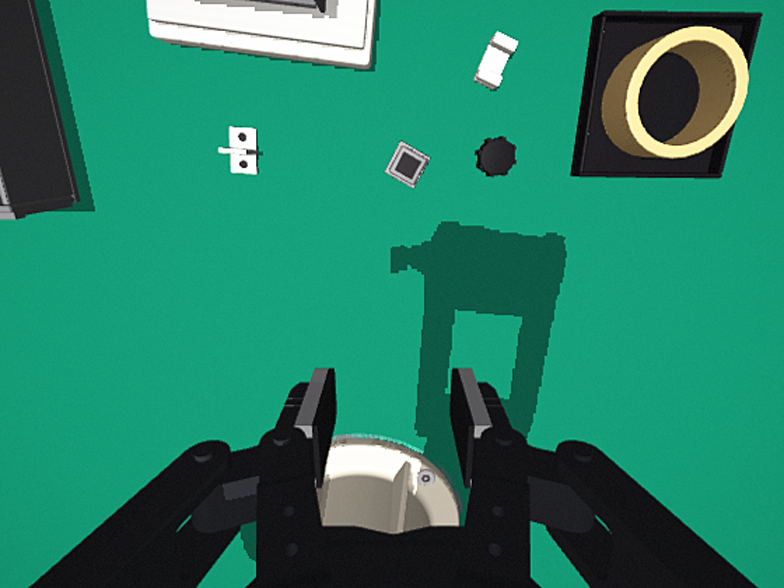

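The wrist view shows the bracket's foot centre at (243,151), with the foot along world x. The end cap is at (407,164), turned about 35°. The knob is at (495,157) and the clip at (496,60), its long axis at about −27°. None of them has moved noticeably.

Run:
```python
from h import *
M=np.load("i9.npy"); i=dict(camera_matrix=np.eye(3),world_to_cam=np.r_[M,[[0,0,0,1]]])
w=lambda p,z:onz(i,np.array(p)/1.4,z)
im=cv2.imread("pics/w9raw.png"); h=cv2.cvtColor(im,cv2.COLOR_BGR2HSV)
m=255-cv2.inRange(h,(60,90,40),(95,255,255))
for n,(p,z) in dict(bracket=((243,151),.004),endcap=((407,164),.02),knob=((495,157),.025),clip=((496,60),.02)).items():
    x,y=(np.array(p)/1.4).astype(int); mm=np.zeros_like(m); r=25; mm[max(0,y-r):y+r,x-r:x+r]=m[max(0,y-r):y+r,x-r:x+r]
    k,l,s,c=cv2.connectedComponentsWithStats(mm); j=l[y,x]; R=cv2.minAreaRect(np.argwhere(l==j)[:,::-1].astype(np.float32)); box=cv2.boxPoints(R)
    q=[onz(i,b,z/2) for b in box]; e=[(np.linalg.norm(v).round(4),np.degrees(np.arctan2(*v[::-1])).round(1)) for v in(q[1]-q[0],q[2]-q[1])]
    print(n,w(p,z),s[j,4],"mask ctr",onz(i,c[j],z/2),e)
T=camera_info("top");S=camera_info("scene")
for n,a,b in(("endcap",(407,164),(397,410)),("knob",(495,157),(445,404)),("clip",(496,60),(440,357)),("bracket",(243,151),(304,405))): print(n,tri(i,np.array(a)/1.4,T,np.array(b)/1.4))
# bracket foot edges, endcap flange corners
print([w(p,.004) for p in((230,128),(256,126),(259,174),(231,175))]); print([w(p,.02) for p in((405,147),(426,160),(409,183),(389,168))])
print([w(p,.024) for p in((497,32),(518,43))],[w(p,.024) for p in((475,80),(496,90))])
delta([.443,.1,.10],down(0))
```

```text
bracket [0.4421 0.0991] 681 mask ctr [0.4431 0.101 ] [(np.float64(0.0344), np.float64(-89.6)), (np.float64(0.042), np.float64(174.4))]
endcap [ 0.4322 -0.052 ] 622 mask ctr [ 0.4316 -0.0519] [(np.float64(0.0313), np.float64(-30.7)), (np.float64(0.0312), np.float64(-117.8))]
knob [ 0.4387 -0.1293] 597 mask ctr [ 0.4391 -0.1324] [(np.float64(0.0352), np.float64(-89.6)), (np.float64(0.0328), np.float64(-174.3))]
clip [ 0.5155 -0.1247] 702 mask ctr [ 0.5173 -0.1256] [(np.float64(0.0415), np.float64(-23.3)), (np.float64(0.0229), np.float64(-110.4))]
endcap [ 0.4305 -0.0528 -0.0172]
knob [ 0.4387 -0.131   0.0177]
clip [ 0.5158 -0.1254  0.0177]
bracket [ 0.4423  0.1027 -0.0071]
[array([0.4618, 0.1088]), array([0.4636, 0.085 ]), array([0.4217, 0.0863]), array([0.4206, 0.1127])]
[array([ 0.4465, -0.0499]), array([ 0.4357, -0.0689]), array([ 0.4156, -0.0541]), array([ 0.4286, -0.0358])]
[array([ 0.535, -0.123]), array([ 0.5273, -0.1408])] [array([ 0.4999, -0.1076]), array([ 0.4924, -0.1258])]
d cm [  8.3419 -13.8216  19.6886] rot [0.0007 0.0039 0.0066]
```

Request:
drive_tool(deltas=[[[2,-3.5,3,0,0,0.07,0],[4,-7,7,0,0,0.07,0],[6,-10.5,12,0,0,0.07,0],[8.3,-13.8,17,0,0,0.07,0],[8.3,-13.8,21,0,0,0.07,0]]])

```text
time_s: 27.5
eef_pos: [0.4437, 0.1016, 0.0849]
ee_rot: [[0.998, -0.061, -0.003], [-0.061, -0.998, -0.0], [-0.003, 0.001, -1.0]]
force: [0.5, -0.8, -0.2]
grip_width: 0.0427
grip_force: 0.0
```

Run:
```python
from h import *
i=camera_info("wrist"); im=capture("wrist"); delta([.442,.099,.018],down(-4)); 
print([proj(i,[.442+a,.099+b,.004]) for a in(-.02,.02) for b in(-.012,.012)])
h=cv2.cvtColor(im,cv2.COLOR_RGB2HSV); m=255-cv2.inRange(h,(60,90,30),(95,255,255))
c=proj(i,[.442,.099,.004]).astype(int); k,l,s,_=cv2.connectedComponentsWithStats(m[:265]); 
for q in s[1:]:
    if q[4]>80: print(q)
```

```text
d cm [0.278  0.0922 6.2637] rot [0.003  0.0102 0.008 ]
[array([301.0992, 254.1253]), array([269.2755, 255.8861]), array([298.9311, 203.5253]), array([265.1949, 205.4945])]
[  165     0   354   125 38867]
[   0   35   74  230 8584]
[ 264  202   38   53 1778]
[ 458  204   72   58 2358]
```

Request:
drive_tool(deltas=[[[0.2,0.1,2,0,0,0,0],[0.2,0.1,4.5,0,0,0,0],[0.2,0.1,6.2,0,0,0,0],[0.2,0.1,6.2,0,0,0,0],[0.2,0.1,6.2,0,0,0,0.9]]], force=40)

```text
time_s: 28.18
eef_pos: [0.4443, 0.098, 0.0257]
ee_rot: [[0.998, -0.064, -0.003], [-0.064, -0.998, -0.001], [-0.003, 0.001, -1.0]]
force: [0.4, 0.5, 0.1]
grip_width: 0.0259
grip_force: 0.0
```

Request:
drive_tool(deltas=[[[0,0,0,0,0,0,1],[0,0,0,0,0,0,1],[0,0,-5,0,0,0,1],[0,0,-11,0,0,0,1],[0,0,-14,0,0,0,1]]])

```text
time_s: 28.8
eef_pos: [0.4456, 0.0981, 0.1683]
ee_rot: [[0.998, -0.065, 0.001], [-0.065, -0.998, -0.0], [0.001, 0.0, -1.0]]
force: [0.4, 0.1, 0.1]
grip_width: 0.0228
grip_force: 39.4
```

```bash
cat >> h.py <<'E'
BO=np.array([.615,.0596]); BY=-5.4
def inbin(x,y):
    c,s=np.cos(np.radians(BY)),np.sin(np.radians(BY)); return BO+np.array([[c,-s],[s,c]])@[x,y]
E
python3 - <<'E'
from h import *
s=state();print(s["grip_width"]);q=inbin(.022,-.014);print(q);delta([*q,.16],down(BY),s)
# refine bin pose from top cam
S=camera_info("top"); print([proj(S,[*inbin(*p),.091])*1.4 for p in((.05,.052),(.05,-.052))])
E
```

```text
0.02278842232646283
[0.6356 0.0436]
d cm [19.3154  4.218   0.8443] rot [ 0.     -0.0006  0.0297]
[array([293.2809, 259.5036]), array([359.1268, 264.1975])]
```

Request:
drive_tool(deltas=[[[4.5,1,0,0,0,0.03,1],[9.5,2,0,0,0,0.03,1],[14.5,3.2,0,0,0,0.03,1],[19.3,4.2,0,0,0,0.03,1],[19.3,4.2,0.8,0,0,0.03,1]]])

```text
time_s: 29.42
eef_pos: [0.6376, 0.0426, 0.1571]
ee_rot: [[0.995, -0.096, 0.0], [-0.096, -0.995, -0.001], [0.0, 0.001, -1.0]]
force: [0.6, 0.2, -0.6]
grip_width: 0.0225
grip_force: 39.4
```

Run:
```python
from h import *
delta([*inbin(.022,-.014),.071],down(BY))
i=camera_info("wrist"); im=capture("wrist"); g=cv2.cvtColor(im,cv2.COLOR_RGB2GRAY)
# back wall top outer edge & side: search dark/bright step along bin x at several y
for y in(-.035,.0,.035):
    xs=np.arange(.03,.075,.002); print(y,[int(g[tuple(np.clip(np.round(proj(i,[*inbin(x,y),.091])[::-1]).astype(int),0,[419,559]))]) for x in xs])
for sg in(1,-1):
    ys=np.arange(.036,.07,.002); print(sg,[int(g[tuple(np.clip(np.round(proj(i,[*inbin(.035,sg*y),.091])[::-1]).astype(int),0,[419,559]))]) for y in ys])
```

```text
d cm [-0.2166 -0.0894  8.6059] rot [ 0.0009 -0.0003 -0.0017]
-0.035 [84, 82, 82, 83, 82, 81, 81, 82, 82, 68, 81, 38, 46, 45, 44, 44, 42, 194, 241, 243, 238, 243, 244]
0.0 [86, 85, 85, 86, 83, 84, 84, 85, 169, 128, 157, 124, 148, 153, 153, 155, 154, 155, 158, 157, 156, 161, 162]
0.035 [40, 64, 59, 80, 38, 68, 64, 79, 94, 106, 164, 31, 47, 43, 42, 42, 46, 195, 241, 242, 242, 242, 242]
1 [32, 34, 39, 34, 37, 35, 29, 157, 193, 242, 241, 242, 242, 246, 93, 100, 102, 98]
-1 [81, 81, 84, 30, 39, 35, 43, 83, 111, 143, 140, 142, 142, 139, 141, 141, 133, 104]
```

The bin's wall edges appear where the bin pose predicts, so I'll lower the bracket in and release it.

Request:
drive_tool(deltas=[[[-0.2,-0.1,3,0,0,0,1],[-0.2,-0.1,6,0,0,0,1],[-0.2,-0.1,8.5,0,0,0,1],[-0.2,-0.1,8.6,0,0,0,1],[-0.2,-0.1,8.6,0,0,0,0.3]]])

```text
time_s: 30.1
eef_pos: [0.6318, 0.0449, 0.0713]
ee_rot: [[0.996, -0.094, -0.003], [-0.094, -0.996, -0.001], [-0.003, 0.001, -1.0]]
force: [-0.9, 0.1, 0.4]
grip_width: 0.0302
grip_force: 0.0
```

Request:
drive_tool(deltas=[[[0,0,0,0,0,0,0.3],[0,0,-3,0,0,0,0.3],[0,0,-9,0,0,0,0.2],[-4,0,-12,0,0,0,0],[-9,5,-12,0,0,0,0]]])

```text
time_s: 30.72
eef_pos: [0.5463, 0.0099, 0.1945]
ee_rot: [[0.996, -0.092, 0.004], [-0.092, -0.996, -0.0], [0.004, 0.0, -1.0]]
force: [0.1, -1.6, -1.1]
grip_width: 0.0427
grip_force: 0.0
```

Run:
```python
from h import *
print(state()["grip_width"]);delta([.431,-.052,.09],down(-32))
```

```text
0.04266260809259811
d cm [-10.9552   7.2226  10.4109] rot [-0.0009 -0.004   0.4666]
```

Request:
drive_tool(deltas=[[[-3,2,0,0,0,0.15,0],[-6,4,2,0,0,0.3,0],[-9,6,5,0,0,0.467,0],[-11,7.2,9,0,0,0.467,0],[-11,7.2,10.4,0,0,0.467,0]]])

```text
time_s: 31.35
eef_pos: [0.4258, -0.0529, 0.0864]
ee_rot: [[0.846, -0.533, -0.006], [-0.533, -0.846, -0.001], [-0.005, 0.004, -1.0]]
force: [0.3, 0.2, 0.8]
grip_width: 0.0427
grip_force: 0.0
```

```bash
cat >> h.py <<'E'
def blob(X,z,r=45,name=None):
    i=camera_info("wrist"); im=capture("wrist"); h=cv2.cvtColor(im,cv2.COLOR_RGB2HSV); m=255-cv2.inRange(h,(60,90,25),(98,255,255))
    x,y=proj(i,[*X,z]).round().astype(int); mm=np.zeros_like(m); sl=np.s_[max(0,y-r):min(y+r,262),max(0,x-r):x+r]; mm[sl]=m[sl]
    k,l,s,c=cv2.connectedComponentsWithStats(mm); j=1+np.argmax(s[1:,4]); R=cv2.minAreaRect(np.argwhere(l==j)[:,::-1].astype(np.float32)); q=[onz(i,b,z) for b in cv2.boxPoints(R)]
    e=[(np.linalg.norm(v).round(4),np.degrees(np.arctan2(*v[::-1])).round(1)) for v in(q[1]-q[0],q[2]-q[1])]
    print("exp px",x,y,"bbox",s[j],"rectctr",np.mean(q,0),e)
E
python3 - <<'E'
from h import *
blob([.431,-.052],.004); delta([.431,-.052,.015],down(-32))
E
```

```text
exp px 275 223 bbox [ 252  200   46   48 1959] rectctr [ 0.4301 -0.0514] [(np.float64(0.0313), np.float64(-118.5)), (np.float64(0.0362), np.float64(152.1))]
d cm [ 0.3235 -0.2956  7.0862] rot [ 0.0033  0.0039 -0.0038]
```

Request:
drive_tool(deltas=[[[0.3,-0.3,2,0,0,-0.045,0],[0.3,-0.3,4.5,0,0,-0.045,0],[0.3,-0.3,6.9,0,0,-0.045,0],[0.3,-0.3,6.9,0,0,-0.045,0],[0.3,-0.3,6.9,0,0,-0.045,0.9]]], force=40)

```text
time_s: 32.02
eef_pos: [0.4332, -0.0517, 0.0192]
ee_rot: [[0.87, -0.494, -0.002], [-0.494, -0.87, -0.001], [-0.001, 0.002, -1.0]]
force: [0.3, 0.7, 5.1]
grip_width: 0.0256
grip_force: 5.5
```

Request:
drive_tool(deltas=[[[0,0,0,0,0,0,1],[0,0,0,0,0,0,1],[0,0,-5,0,0,0,1],[0,0,-11,0,0,0,1],[0,0,-15,0,0,0,1]]])

```text
time_s: 32.65
eef_pos: [0.4329, -0.0517, 0.1713]
ee_rot: [[0.87, -0.494, -0.001], [-0.494, -0.87, -0.001], [0.0, 0.001, -1.0]]
force: [0.7, -0.5, -0.2]
grip_width: 0.0248
grip_force: 39.5
```

Run:
```python
from h import *
s=state();print(s["grip_width"]);delta([*inbin(.022,.015),.17],down(BY),s)
```

```text
0.02480323851782466
d cm [ 11.7263 -20.9422   0.1049] rot [ 0.0015  0.0001 -0.4223]
```

Run:
```python
from h import *
delta([*inbin(-.011,.015),.17],down(BY))
```

```text
d cm [  8.7162 -19.5897   0.1062] rot [ 0.0015  0.0001 -0.4223]
```

Request:
drive_tool(deltas=[[[2,-4.5,0,0,0,-0.15,1],[4,-9,0,0,0,-0.3,1],[6,-13.5,0,0,0,-0.42,1],[8.7,-19.6,0,0,0,-0.42,1],[8.7,-19.6,0.1,0,0,-0.42,1]]])

```text
time_s: 33.28
eef_pos: [0.6078, 0.0782, 0.1671]
ee_rot: [[0.996, -0.094, -0.001], [-0.094, -0.996, -0.0], [-0.0, 0.0, -1.0]]
force: [-0.6, -0.0, 0.7]
grip_width: 0.0251
grip_force: 39.5
```

Run:
```python
from h import *
delta([*inbin(-.011,.015),.063],down(BY))
```

```text
d cm [-0.2007  0.2836 10.413 ] rot [ 0.0002  0.0005 -0.0003]
```

Request:
drive_tool(deltas=[[[-0.2,0.3,4,0,0,0,1],[-0.2,0.3,8,0,0,0,1],[-0.2,0.3,10.2,0,0,0,1],[-0.2,0.3,10.2,0,0,0,1],[-0.2,0.3,10.2,0,0,0,0.25]]])

```text
time_s: 33.9
eef_pos: [0.6016, 0.0726, 0.0649]
ee_rot: [[0.995, -0.097, -0.004], [-0.097, -0.995, -0.001], [-0.004, 0.001, -1.0]]
force: [0.6, 0.7, -0.5]
grip_width: 0.032
grip_force: 0.0
```

Request:
drive_tool(deltas=[[[0,0,0,0,0,0,0.25],[0,0,-3,0,0,0,0.25],[0,0,-9,0,0,0,0.2],[-4,2,-12,0,0,0,0],[-6,7,-12,0,0,0,0]]])

```text
time_s: 34.52
eef_pos: [0.5363, 0.0097, 0.1878]
ee_rot: [[0.996, -0.094, 0.001], [-0.094, -0.996, -0.001], [0.002, 0.001, -1.0]]
force: [0.5, -0.9, 0.3]
grip_width: 0.0426
grip_force: 0.0
```

Run:
```python
from h import *
print(state()["grip_width"]);delta([.514,-.1245,.09],down(-23.5))
```

```text
0.04261100030644373
d cm [-0.9772 13.568   9.7886] rot [ 0.0003 -0.0016  0.3163]
```

Request:
drive_tool(deltas=[[[-0.2,3.5,0,0,0,0.15,0],[-0.5,7,1,0,0,0.316,0],[-1,10.5,4,0,0,0.316,0],[-1,13.5,8,0,0,0.316,0],[-1,13.6,9.8,0,0,0.316,0]]])

```text
time_s: 35.15
eef_pos: [0.5113, -0.127, 0.0856]
ee_rot: [[0.915, -0.403, -0.005], [-0.403, -0.915, -0.001], [-0.004, 0.003, -1.0]]
force: [-0.2, -0.2, 0.7]
grip_width: 0.0427
grip_force: 0.0
```

Run:
```python
from h import *
blob([.514,-.1245],.012); delta([.514,-.1245,.018],down(-23.5))
```

```text
exp px 275 230 bbox [ 258  199   32   60 1715] rectctr [ 0.5152 -0.1238] [(np.float64(0.0207), np.float64(-112.4)), (np.float64(0.0452), np.float64(158.1))]
d cm [ 0.2916 -0.3085  6.6162] rot [ 0.003   0.0064 -0.0042]
```

Request:
drive_tool(deltas=[[[0.3,-0.3,2,0,0,-0.02,0],[0.3,-0.3,4.5,0,0,-0.02,0],[0.3,-0.3,6.6,0,0,-0.02,0],[0.3,-0.3,6.6,0,0,-0.02,0],[0.3,-0.3,6.6,0,0,-0.02,0.9]]], force=40)

```text
time_s: 35.83
eef_pos: [0.5169, -0.1239, 0.022]
ee_rot: [[0.924, -0.382, -0.003], [-0.382, -0.924, -0.001], [-0.002, 0.002, -1.0]]
force: [-0.4, -0.5, 0.5]
grip_width: 0.0259
grip_force: 0.0
```

Request:
drive_tool(deltas=[[[0,0,0,0,0,0,1],[0,0,0,0,0,0,1],[0,0,-5,0,0,0,1],[0,0,-11,0,0,0,1],[0,0,-15,0,0,0,1]]])

```text
time_s: 36.45
eef_pos: [0.5177, -0.1239, 0.1744]
ee_rot: [[0.924, -0.383, -0.0], [-0.383, -0.924, -0.002], [0.001, 0.002, -1.0]]
force: [0.7, 0.3, -0.6]
grip_width: 0.0174
grip_force: 39.3
```

Run:
```python
from h import *
s=state();print(s["grip_width"]);delta([*inbin(.022,.017),.17],down(BY),s)
```

```text
0.017417102114930704
d cm [  3.572  -22.9512   0.4059] rot [ 0.0018 -0.0003 -0.2983]
```

Request:
drive_tool(deltas=[[[1,-4.5,0,0,0,-0.1,1],[2,-9.5,0,0,0,-0.2,1],[3,-14.5,0,0,0,-0.3,1],[3.5,-19.5,0,0,0,-0.3,1],[3.7,-23,0.4,0,0,-0.3,1]]])

```text
time_s: 37.08
eef_pos: [0.6403, 0.0767, 0.1675]
ee_rot: [[0.996, -0.091, -0.001], [-0.091, -0.996, -0.001], [-0.001, 0.001, -1.0]]
force: [0.5, -1.3, 0.1]
grip_width: 0.0174
grip_force: 39.4
```

Run:
```python
from h import *
delta([*inbin(.024,.017),.089],down(BY)); print(state()["grip_width"])
```

```text
d cm [0.0551 0.2346 7.8469] rot [0.0007 0.0014 0.0026]
0.017356280382573832
```

Request:
drive_tool(deltas=[[[0,0.2,4,0,0,0,1],[0,0.2,7.8,0,0,0,1],[0,0.2,7.8,0,0,0,1],[0,0.2,7.8,0,0,0,1],[0,0.2,7.8,0,0,0,0.4]]])

```text
time_s: 37.7
eef_pos: [0.6398, 0.0726, 0.0904]
ee_rot: [[0.996, -0.093, -0.001], [-0.093, -0.996, -0.001], [-0.001, 0.001, -1.0]]
force: [-0.0, 0.5, 1.2]
grip_width: 0.0256
grip_force: 0.0
```

Request:
drive_tool(deltas=[[[0,0,0,0,0,0,0.4],[0,0,-3,0,0,0,0.4],[0,0,-8,0,0,0,0.2],[-4,3,-10,0,0,0,0],[-9,8,-10,0,0,0,0]]])

```text
time_s: 38.33
eef_pos: [0.5491, 0.0065, 0.1913]
ee_rot: [[0.996, -0.091, 0.002], [-0.091, -0.996, -0.001], [0.002, 0.001, -1.0]]
force: [0.2, -1.1, -0.2]
grip_width: 0.0426
grip_force: 0.0
```

Run:
```python
from h import *
print(state()["grip_width"]);delta([.439,-.131,.14],down(BY))
```

```text
0.04262548716917419
d cm [-9.7209 14.6856  5.1268] rot [ 0.0008 -0.0017  0.0033]
```

Now the knob, with the jaws opened to about 55 mm.

Request:
drive_tool(deltas=[[[-2.5,4,1,0,0,0,-0.3],[-5,8,3,0,0,0,-0.3],[-7.5,12,6,0,0,0,-0.3],[-9.7,14.7,9,0,0,0,-0.3],[-9.7,14.7,10,0,0,0,-0.3]]])

```text
time_s: 38.95
eef_pos: [0.4354, -0.1319, 0.0884]
ee_rot: [[0.995, -0.095, -0.006], [-0.095, -0.995, -0.0], [-0.006, 0.001, -1.0]]
force: [0.4, -0.4, 0.1]
grip_width: 0.0555
grip_force: 0.0
```

Run:
```python
from h import *
blob([.439,-.131],.017); delta([.439,-.131,.019],down(BY)); print(state()["grip_width"])
```

```text
exp px 278 229 bbox [ 253  202   51   54 1908] rectctr [ 0.4385 -0.1307] [(np.float64(0.0334), np.float64(-81.9)), (np.float64(0.0382), np.float64(-172.0))]
d cm [ 0.2683 -0.0604  6.9081] rot [ 0.0009  0.005  -0.0005]
0.05588394245337722
```

Request:
drive_tool(deltas=[[[0.25,0,2,0,0,0,-0.3],[0.25,0,4.5,0,0,0,-0.3],[0.25,0,6.8,0,0,0,-0.3],[0.25,0,6.8,0,0,0,-0.3],[0.25,0,6.8,0,0,0,0.9]]], force=40)

```text
time_s: 39.62
eef_pos: [0.4411, -0.1311, 0.0222]
ee_rot: [[0.996, -0.092, -0.002], [-0.092, -0.996, -0.001], [-0.002, 0.002, -1.0]]
force: [-0.2, 0.0, 0.5]
grip_width: 0.0386
grip_force: 0.0
```

Request:
drive_tool(deltas=[[[0,0,0,0,0,0,1],[0,0,0,0,0,0,1],[0,0,-5,0,0,0,1],[0,0,-11,0,0,0,1],[0,0,-15,0,0,0,1]]])

```text
time_s: 40.25
eef_pos: [0.4412, -0.1313, 0.1745]
ee_rot: [[0.996, -0.092, -0.0], [-0.092, -0.996, -0.002], [-0.0, 0.002, -1.0]]
force: [1.5, -0.3, -0.7]
grip_width: 0.0303
grip_force: 39.9
```

Run:
```python
from h import *
s=state();print(s["grip_width"]);delta([*inbin(-.014,-.010),.17],down(BY),s)
```

```text
0.03026450130010775
d cm [ 14.1368 -19.618    0.4118] rot [0.002  0.0001 0.0017]
```

Request:
drive_tool(deltas=[[[3,-4,0,0,0,-0.18,1],[6,-8,0,0,0,-0.36,1],[9,-12,0,0,0,-0.54,1],[12,-16,0,0,0,-0.72,1],[13.7,-18,0,0,0,-0.9,1]]])

```text
time_s: 40.88
eef_pos: [0.5951, 0.0375, 0.1714]
ee_rot: [[0.686, 0.728, -0.002], [0.728, -0.686, -0.001], [-0.002, -0.001, -1.0]]
force: [-0.2, -0.5, -0.8]
grip_width: 0.0306
grip_force: 39.9
```

Request:
drive_tool(deltas=[[[0,0,0,0,0,-0.18,1],[0,0,0,0,0,-0.36,1],[0,0,0,0,0,-0.54,1],[0,0,0,0,0,-0.67,1],[0,0,0,0,0,-0.67,1]]])

```text
time_s: 41.5
eef_pos: [0.5936, 0.0355, 0.1712]
ee_rot: [[0.094, 0.996, -0.003], [0.996, -0.094, -0.001], [-0.001, -0.003, -1.0]]
force: [0.2, 0.5, -0.9]
grip_width: 0.0302
grip_force: 39.9
```

Run:
```python
from h import *
s=state();print(s["grip_width"]);delta([*inbin(-.018,-.025),.072],down(BY+90),s)
```

```text
0.03023003394071054
d cm [0.1127 0.1356 9.9173] rot [-0.0028  0.0012  0.    ]
```

Request:
drive_tool(deltas=[[[0.1,0.1,4,0,0,0,1],[0.1,0.1,7.5,0,0,0,1],[0.1,0.1,9.8,0,0,0,1],[0.1,0.1,9.8,0,0,0,1],[0.1,0.1,9.8,0,0,0,0.15]]])

```text
time_s: 42.12
eef_pos: [0.5949, 0.0363, 0.0736]
ee_rot: [[0.095, 0.996, -0.002], [0.996, -0.095, -0.001], [-0.001, -0.002, -1.0]]
force: [0.8, 0.4, -0.8]
grip_width: 0.0363
grip_force: 0.1
```

Request:
drive_tool(deltas=[[[0,0,0,0,0,0,0.1],[0,0,-3,0,0,0,0.1],[0,0,-8,0,0,0,0.1],[0,-5,-13,0,0,0,0.1],[2,-11,-17,0,0,0,0.1]]])

```text
time_s: 42.75
eef_pos: [0.5026, 0.06, 0.2344]
ee_rot: [[0.095, 0.995, -0.0], [0.995, -0.095, -0.001], [-0.001, -0.0, -1.0]]
force: [-0.1, 1.1, -0.2]
grip_width: 0.0382
grip_force: 0.0
```

Request:
drive_tool(deltas=[[[0,-6,0,0,0,0,0],[6,-10,0,0,0,0,0],[12,-12,0,0,0,0,0],[18,-12,0,0,0,0,0],[24,-12,0,0,0,0,0]]])

```text
time_s: 43.38
eef_pos: [0.405, 0.3082, 0.2333]
ee_rot: [[0.093, 0.996, -0.001], [0.996, -0.093, 0.001], [0.001, -0.001, -1.0]]
force: [1.7, -0.5, 0.9]
grip_width: 0.043
grip_force: 0.0
```

Run:
```python
from h import *
a=capture("top"); b=capture("scene"); f=lambda im,y0,y1,x0,x1,s:cv2.resize(im[y0:y1,x0:x1],s,interpolation=cv2.INTER_CUBIC)
up=np.hstack([f(a,130,330,30,430,(400,200)), f(b,200,300,220,370,(400,200))])
lo=np.hstack([f(a,145,265,180,290,(366,400)),f(b,205,305,225,365,(434,400))])
cv2.imwrite("pics/fin.png",np.vstack([np.hstack([f(a,130,330,30,430,(400,200)),f(b,90,420,80,560,(400,200))]),lo])[:,:,::-1])
s=state();print(s["eef_pos"],s["grip_width"])
```

```text
[0.4059 0.3115 0.2332] 0.042631145717037924
```

View pics/fin.png

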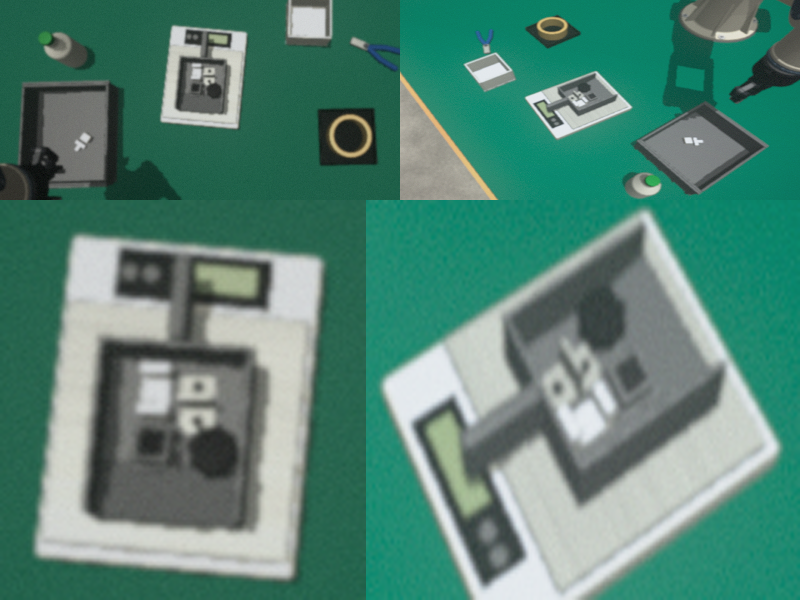

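The final picture shows all four fittings inside the bin, which stands on the plate: clip (155,385), bracket (197,400), end cap (152,443) and knob (213,452). Both offcuts are in the crate, the tape is in the tray, and the bench is clear.

```bash
python3 -c "
from cell import *
print(hand_in())"
```

```text
the job is handed in; nothing more can be done
None
```

The job is done and handed in, but `hand_in` gave no verdict: the final picture shows the tape in the tray, both offcuts in the crate (they first spilled onto the bench when the bin was tipped, so I picked them up and dropped them in), and the bin on the scale holding all four fittings found on the bench (knob, bracket, clip, end cap).

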